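# Lock a loaded jar carrier onto the bench shaker with a hooked rod

## Task

Set the empty wooden jar carrier on the deck of the green and grey bench shaker so that its back edge holds the yellow presence lever down, then stand every rivet jar upright in the carrier. Then take the hooked rod and with it, not with the fingers, draw the red-posted lock bolt under the hood fully toward the front so that it locks the carrier, and lay the rod back with its handle on the grey stone plate. Leave the tea mug and the brass weight where they are.

Things in the scene. Friction and masses are not known exactly. Their poses are not given: they have to be found in the camera images.
- deck_centre (a point): centre of the fixed shaker's deck surface, 30 mm above the worktop; place and yaw vary. x to the shaker's back, y to its left, z up. The carrier goes centred here, long side along y. Fences 14 mm high stand 161 mm to either side; a green motor housing, 94 mm high over the worktop, begins 65 mm behind; the deck's front edge is 70 mm in front and open.
- lane_mouth (a point): middle of the open front of the hood over the bolt lane, on the lane floor, 30 mm above the worktop; axes as the deck centre's, which it lies 60 mm behind and 206 mm right of. Inside the hood: 48 mm free to right, 48 mm to left, 73 mm up to the bars on top, closed 146 mm behind. The lane floor starts 60 mm before the mouth; in front of that the way is free.
- presence_switch (a joint): yellow presence lever, a 22 mm wide hinged blade that rises from a slot in the motor housing over the back of the deck, 55 mm left of its centre line. Rad: 0 = raised, grows as pressed, about 0.30 with the carrier flat on the deck, its back edge on the blade. Soft spring, under 1.5 N: the empty carrier's weight holds it down.
- switch_tip (a point): free end of the yellow lever: when raised it stands 10 mm above the deck, 43 mm behind the deck centre. (Mind the room: a wall shelf, underside 0.48 m above the worktop, overhangs it beyond world x = 0.67 wherever y is below 0.06; keep the arm low and come from the front there.)
- lock_bolt (a joint): sliding lock bolt, m: 0 = drawn back (carrier free), 0.05 = fully forward (locked: its tongue lies over the carrier's right end flange). It slides along the shaker's -x, toward the robot, stays where it is left and needs 2 to 3 N. Starts at 0 to 0.008.
- bolt_post (a point): point on the axis of the bolt's upright red pull post (12 mm diameter, top 58 mm above the lane floor), 35 mm above the lane floor, under the hood; moves with the bolt, axes as the shaker's. At bolt 0 it is 135 mm behind and 185 mm right of the deck centre. The bar below is 12 mm wide and high; 41 to 59 mm before the post a tongue, 28 mm high, reaches left.
- carrier_grip (a point): point on the upright dark handle of the loose jar carrier (0.4 kg), 45 mm above its underside; handle 70 mm along x, 14 mm thick (y), top at 65 mm. The carrier is a low plywood tray 110 mm (x) by 280 mm (y), floor 6 mm, rim 5 mm thick and 16 mm high, and a 15 mm flange beyond each end. Same either way round.
- rod_grip (a point): centre of the wooden handle of the loose hooked rod (0.16 kg): 120 mm along x, 22 mm wide (y), 34 mm high, point 17 mm above its underside. A steel rod, 8 mm diameter, runs level with this point to x = 210 mm, where it bends square to +y; the hook reaches 26 mm from the rod's axis. At the start it lies on the grey stone plate, hook end to the left.
- stone_plate: grey stone plate, heavy and fixed, 146 mm (x) by 174 mm (y), 12 mm thick; the point is the centre of its underside on the worktop. The rod's resting place
- jar_1_centre (a point): rivet jar, clear with brass rivets and a black screw lid, 55 mm diameter, 55 mm high, lid the top 11 mm. Its point is at the centre, half-way up, on the upright axis; z is up. Loose; may be absent (some of the four are there in a run).
- jar_2_centre (a point): rivet jar, clear with nickel studs and a black screw lid, 55 mm diameter, 55 mm high, lid the top 11 mm. Its point is at the centre, half-way up, on the upright axis; z is up. Loose; may be absent (some of the four are there in a run).
- jar_3_centre (a point): rivet jar, clear with black studs and a white screw lid, 46 mm diameter, 60 mm high, lid the top 12 mm. Its point is at the centre, half-way up, on the upright axis; z is up. Loose; may be absent (some of the four are there in a run).
- jar_4_centre (a point): rivet jar like the first, brass rivets and a black lid, 55 mm diameter, 55 mm high. Its point is at the centre, half-way up, on the upright axis; z is up. Loose; may be absent (some of the four are there in a run).
- tea_mug: dotted white tea mug, 93 mm high, a bystander; origin at its underside
- brass_weight: brass weight, 51 mm wide and 68 mm high, a bystander; origin at its underside

How it is judged:
On the way, in this order (a step that is already met when the one before it is completed fails the run):
1. the empty carrier stands on the deck with the presence lever pressed (value of joint presence_switch above 0.2 rad and x of carrier_grip in the frame of deck_centre between -0.02 and 0.02 m and y of carrier_grip in the frame of deck_centre between -0.015 and 0.015 m and z of carrier_grip in the frame of deck_centre below 0.05 m and angle between carrier_grip's own z axis and vertical below 0.06 rad), for 0.2 s.
2. every jar stands upright in the docked carrier (all of step 1 and x of jar_1_centre in the frame of carrier_grip between -0.04 and 0.04 m and y of jar_1_centre in the frame of carrier_grip between -0.13 and 0.13 m and z of jar_1_centre in the frame of carrier_grip between -0.025 and 0 m and angle between each of jar_1_centre, jar_2_centre, jar_3_centre, jar_4_centre's own z axis and vertical below 0.12 rad and x of jar_2_centre in the frame of carrier_grip between -0.04 and 0.04 m and y of jar_2_centre in the frame of carrier_grip between -0.13 and 0.13 m and z of jar_2_centre in the frame of carrier_grip between -0.025 and 0 m and x of jar_3_centre in the frame of carrier_grip between -0.04 and 0.04 m and y of jar_3_centre in the frame of carrier_grip between -0.13 and 0.13 m and z of jar_3_centre in the frame of carrier_grip between -0.025 and 0 m and x of jar_4_centre in the frame of carrier_grip between -0.04 and 0.04 m and y of jar_4_centre in the frame of carrier_grip between -0.13 and 0.13 m and z of jar_4_centre in the frame of carrier_grip between -0.025 and 0 m), for 0.2 s.
3. the lock bolt is drawn fully forward, the loaded carrier docked (all of step 2 and value of joint lock_bolt above 0.042 m), for 0.2 s.
At the end, for the whole second after the job is handed in: Carrier flat on the deck (within 20 mm front to back, 15 mm sideways), presence lever pressed past 0.2 rad; every jar present upright inside the carrier; bolt forward past 42 of its 50 mm; rod lying with its handle centre on the stone plate; all released (all of step 3 and x of rod_grip in the frame of stone_plate between -0.065 and 0.065 m and y of rod_grip in the frame of stone_plate between -0.08 and 0.08 m and z of rod_grip in the frame of stone_plate between 0.018 and 0.042 m); the robot touches nothing.
It fails at once if the robot's fingers or arm push the lock bolt (contact force between any of the fingers, the arm and lock_bolt above 1.5 N).
It fails at once if the tea mug or brass weight is moved more than 40 mm (distance of any of tea_mug, brass_weight from where it was at the start of the episode above 0.04 m).
Of jar_1, jar_2, jar_3, jar_4 only 2 to 4 are there at a start; the rules pass over those that are not, and their reading is None.
At some moment in a run one of jar_1, jar_2, jar_4 may be knocked a few centimetres aside while the robot is not near it.
It also fails if it takes over 208 s, if anything falls off the work surface, if the arm or the gripper's body presses on something with over 40 N, if the wrist force passes 120 N, or if a joint passes its speed limit or range.

## Robot

A 6-joint arm with a two-finger parallel gripper is mounted at the origin on a cart in front of the work surface, level with it; the furniture and walls round the work are solid. World frame = base frame: x ahead of the robot, y to its left, z up, the work surface at z = 0. Lengths are in m, angles in rad, forces in N, time in s.
With the tool pointing down it reaches from about 0.35 to 0.975 m from the base axis. Payload 4.9 kg.
Tool frame: the origin (TCP) lies at the very end of the fingers, on their centre line; the grasp point (between the pads) lies behind it (manip.pinch_z is the y of the grasp point in the tool frame, in m); y points along the fingers, x is the direction in which the jaws open and shut, and the axes are right-handed (so a half turn about y gives the same grasp; the last joint's range is limited). The gripper opens to 85 mm and grips with 20 to 120 N. Pads are 22 mm wide; open, the fingers measure 114 mm over their backs; the gripper's body (76 mm by 85 mm) begins 54 mm behind the grasp point. The pads swing forward as they close: fully open they stand 13 mm farther back than shut.
Start: joints at [-1.449, 0.053, 1.613, -0, 1.476, -0.119], TCP at [0.149, -0.607, 0.231] pointing down, gripper open.
Joint ranges: [-3.01, 3.01], [-1.01, 2.22], [0.06, 2.58], [-1.02, 4.17], [0.09, 2.62], [-3.14, 3.14]. Speed limits (rad/s): [2.57, 2.57, 3.14, 3.14, 3.14, 3.14].

## Interface

Orientations are given as a unit quaternion [w, x, y, z].
In Python, from plant import manip gives the robot as it stands.
- The arm moves only by the tool drive_tool, never from a script. Its argument "motion" is a list of rows, each a list of 3 entries, a list of its own where there are three numbers: the shift along the tool's x, y, z in units of 25 mm (1.0 is 25 mm), then the turn, a rotation vector about the tool's x, y, z in units of 5 degrees (1.0 is 5 degrees), then the closure, from -1 (fully open) to 1 (shut). A call has 1 to 12 rows; each row shifts and turns the commanded pose from where the row before left it, along the tool's axes as they then stand; what a row does not reach is not made up. A row lasts 1/10 s, in which the tool goes at most 50 mm and 8.59 degrees, less where a joint would pass 70% of its speed; a pose out of reach is approached as far as the arm can. A call is refused whole if a number of a shift passes 1 or a number of a turn 1, either way. A call with a gripper value outside its range is refused whole. The fingers move at their own pace and stop on an object; the grip force is fixed at half the most. Time passes only in rows, so rows that do not move let the fingers close. It gives the time, the measured TCP pose, the force and the opening at its end, in the units of the state.
- manip.state(): the state, without advancing time (a new reading comes with each control period).
- manip.grab_frame(name): name is "scene" or "top"; returns a dict with "img" (400x640x3 uint8, blue, green, red), "range_z" (400x640 float32, m along the optical axis (not along the pixel's ray), 0 where there is no reading), "camera_matrix" (3x3 intrinsics, pixels), "world_from_camera" (4x4, takes a point from camera to world coordinates). Camera axes: x right, y down, z forward; pixel columns grow to the right and rows downward; lengths in m; the calibration is good to about 2 mm. A picture is of the moment at which its call begins.
- manip.job_done(): hands the job in, once; it reports no verdict.
The state is a dict: "time": time; "joint_pos": joint angles; "joint_vel": joint speeds; "joint_efforts": joint torques, N m; "tool_pos": TCP position; "tool_rot": TCP orientation; "contact_force": force on the tool from outside, world axes, zero at the start; "ft_torque": the same for the moment, N m; "gripper_width": opening from 0.0 (shut) to 1.0 (fully open).
Only numpy, scipy, OpenCV 4.12 (cv2) and the standard library are available. Lean on these libraries where they do the work, as an engineer would, in place of code of your own. Each camera call takes 0.05 s, during which the arm holds its last target. There are 200 camera calls.

## Working session

There is one attempt and no reset: what is moved stays moved. The work goes in short steps, Python scripts to look and compute and a tool call to move; the robot and the scene stay as the last step left them, time stands still between calls to the robot, and variables do not carry over. Pictures are saved under pics/ and viewed, about 12 in all and at most 16, crops included, and the job is handed in when it is done.

Besides the shell and the picture viewer there is one more tool, called after "Call:" as name([rows], argument=value, ...), one row to a line, values as JSON. drive_tool: Moves the arm, as the interface text tells. Its arguments: {"type":"object","properties":{"motion":{"type":"array","items":{"type":"array"}}},"required":["motion"]}

```bash
ls; mkdir -p pics
python3 - <<'E'
from plant import manip
import cv2,pickle
print(manip.state(), manip.pinch_z)
for n in("scene","top"):
    f=manip.grab_frame(n); cv2.imwrite(f"pics/{n}0.png",f["img"]); pickle.dump(f,open(f"{n}0.pkl","wb")); print(n,f["camera_matrix"].round(1).tolist(),f["world_from_camera"].round(3).tolist())
E
```

```text
pics
{'time': 0.0, 'joint_pos': array([-1.44897291e+00,  5.33617528e-02,  1.61429462e+00, -3.59110594e-05,
        1.47599224e+00, -1.19011848e-01]), 'joint_vel': array([-3.20783257e-05, -9.87373609e-04, -9.86386715e-04, -5.70744535e-04,
        1.31873119e-05,  7.72747342e-05]), 'joint_efforts': array([ 2.19489098e-04, -3.93679404e+01, -3.70177746e+01, -9.34516106e-05,
        7.15691902e-03,  6.62242996e-06]), 'tool_pos': array([ 0.14897843, -0.60634382,  0.23005961]), 'tool_rot': array([ 0.55694746, -0.55593883,  0.43683831, -0.43579104]), 'contact_force': array([ 0.3468276 , -0.68434874, -0.18277454]), 'ft_torque': array([ 0.04407173, -0.02675515, -0.00073922]), 'gripper_width': 1.0002705280997897} -0.0187
scene [[432.7, 0.0, 315.2], [0.0, 432.7, 205.3], [0.0, 0.0, 1.0]] [[-0.628, -0.39, 0.673, -0.256], [-0.778, 0.291, -0.557, 0.676], [0.021, -0.874, -0.486, 0.684], [0.0, 0.0, 0.0, 1.0]]
top [[364.9, 0.0, 314.4], [0.0, 364.9, 199.3], [0.0, 0.0, 1.0]] [[-0.009, -0.999, 0.05, 0.516], [-1.0, 0.008, -0.026, 0.006], [0.025, -0.05, -0.998, 1.102], [0.0, 0.0, 0.0, 1.0]]
```

View pics/scene0.png

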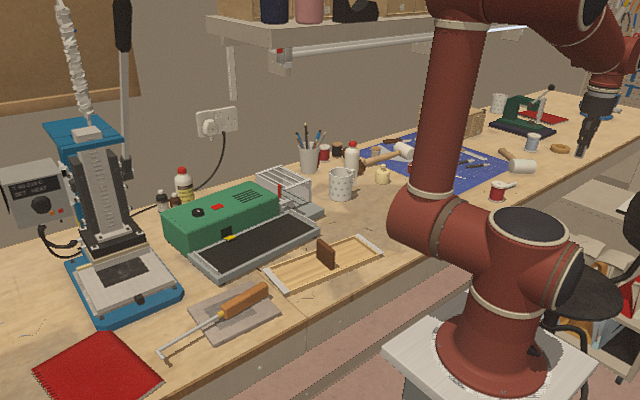

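View pics/top0.png

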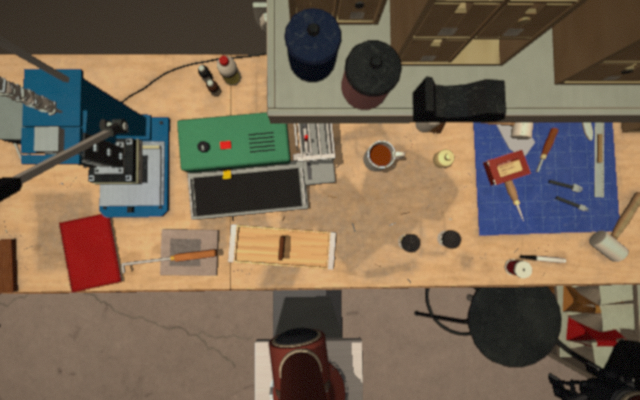

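The overview shows the shaker at top px (250,170), the carrier at (282,247), the rod and plate at (190,253), and two black lids at (411,242) and (451,240). I'll zoom in to look for more jars.

Run:
```python
import cv2,numpy as np
s=cv2.imread("pics/scene0.png");t=cv2.imread("pics/top0.png")
a=cv2.resize(s[90:215,285:605],(800,312),interpolation=cv2.INTER_CUBIC)
b=cv2.resize(t[110:225,350:640],(726,288),interpolation=cv2.INTER_CUBIC)
o=np.zeros((600,800,3),np.uint8);o[:312]=a;o[312:,:726]=b
cv2.imwrite("pics/z1.png",o)
b=cv2.resize(t[105:295,110:350],None,fx=3.1,fy=3.1,interpolation=cv2.INTER_CUBIC)
cv2.imwrite("pics/z2.png",b)
```

```text
(no output)
```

View pics/z1.png

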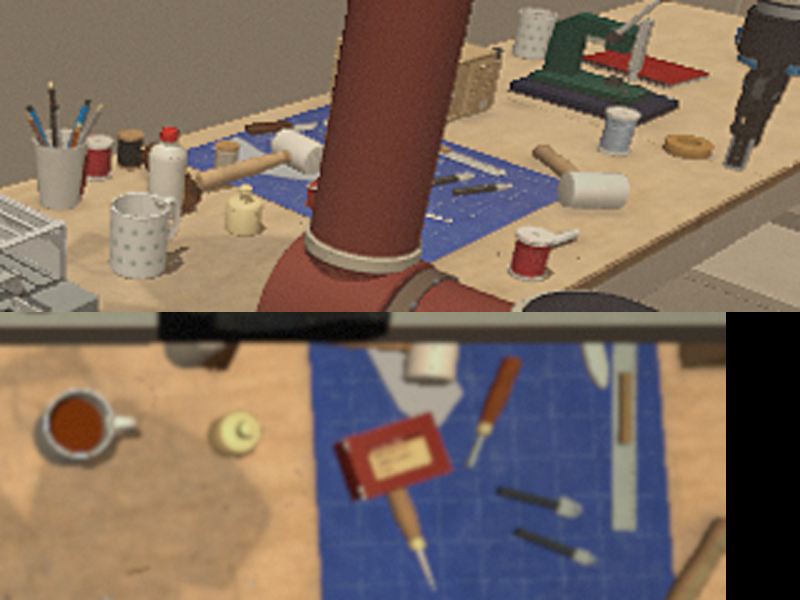

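View pics/z2.png

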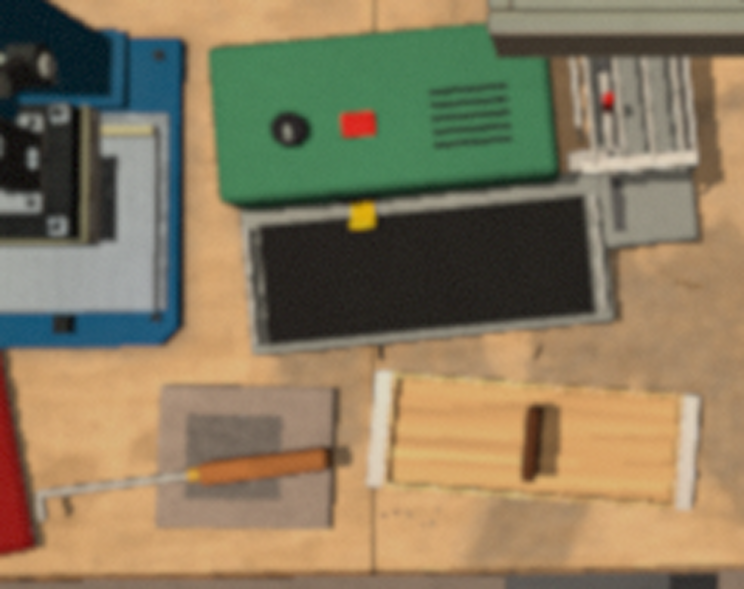

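Only two jars are visible, both with black lids. The mug is at top px (380,155) and the weight at (445,158). The hook points toward the robot at the rod's left end. Next I'll measure.

```bash
cat > h.py <<'E'
import numpy as np,cv2
from scipy.spatial.transform import Rotation as R
def ray(f,uv,z):
    uv=np.atleast_2d(np.asarray(uv,float)); K=f["camera_matrix"];T=f["world_from_camera"]
    d=np.c_[(uv-[K[0,2],K[1,2]])/[K[0,0],K[1,1]],np.ones(len(uv))]@T[:3,:3].T
    o=T[:3,3]; return o+d*((z-o[2])/d[:,2])[:,None]
def cloud(f):
    h,w=f["range_z"].shape; v,u=np.mgrid[:h,:w]; K=f["camera_matrix"];T=f["world_from_camera"]; z=f["range_z"]
    p=np.dstack([(u-K[0,2])/K[0,0]*z,(v-K[1,2])/K[1,1]*z,z]); return p@T[:3,:3].T+T[:3,3]
def proj(f,P):
    T=np.linalg.inv(f["world_from_camera"]);p=np.atleast_2d(P)@T[:3,:3].T+T[:3,3];q=p@f["camera_matrix"].T;return q[:,:2]/q[:,2:]
def rect(f,mask,z):
    c=max(cv2.findContours(mask.astype(np.uint8),0,cv2.CHAIN_APPROX_NONE)[0],key=cv2.contourArea)
    p=ray(f,c[:,0]+0.0,z)[:,:2]; r=cv2.minAreaRect((p*1000).astype(np.float32)); return r,cv2.contourArea(c)
def box(m,u0,v0,u1,v1):
    o=np.zeros_like(m);o[v0:v1,u0:u1]=m[v0:v1,u0:u1];return o
E
python3 - <<'E'
import pickle; from h import *
f=pickle.load(open("top0.pkl","rb")); im=f["img"]; hsv=cv2.cvtColor(im,cv2.COLOR_BGR2HSV); P=cloud(f)
H,S,V=[hsv[...,i].astype(int) for i in range(3)]
for n,m,z in [("deckblack",box((V<75),188,165,310,218),.03),
 ("housing green",box((H>60)&(H<90)&(S>90),170,110,295,175),.094),
 ("stone",box((S<70)&(V>60),155,225,222,279),.012),
 ("rodhandle",box((H<15)&(S>140),165,240,225,270),.046),
 ("carrier",box(((H>12)&(S>60)&(V>200))|((S<40)&(V>180)),228,222,338,272),.016),
 ("handle",box((V<110)&(S>80),276,230,292,265),.065),
 ("yellow",box((H>20)&(H<32)&(S>190),215,165,240,182),.04),
 ("red",box(((H<8)|(H>172))&(S>140),300,125,315,145),.088),
 ("jarA",box((V<70),398,230,425,254),.055),("jarB",box((V<70),438,228,464,252),.055)]:
    try:
        r,a=rect(f,m,z); h=P[m][:,2]; print(n,np.round(r[0],1),np.round(r[1],1),round(r[2],1),a,"h",np.percentile(h,[10,50,90]).round(3))
    except Exception as e: print(n,e)
for z0,n,(a,b,c,d) in [(0,"mug",(365,140,405,172)),(0,"weight",(434,148,458,168))]:
    q=P[b:d,a:c].reshape(-1,3); q=q[q[:,2]>.03]; print(n,q.mean(0).round(3),q.min(0).round(3),q.max(0).round(3))
# tall things map: unexplained points near
g=pickle.load(open("scene0.pkl","rb"));print(proj(g,[[.4,-.27,.055],[.4,-.38,.055]]).round())
E
```

```text
deckblack [593.7 176.4] [110.  309.1] 5.1 3747.0 h [0.028 0.031 0.034]
housing green [728.6 202.4] [144.  297.5] 4.9 5137.5 h [0.091 0.094 0.097]
stone [438.1 360.7] [49.7 93.6] 0.6 385.0 h [0.01  0.012 0.016]
rodhandle [412.3 320.7] [ 20.4 119.5] 5.7 243.5 h [0.042 0.045 0.048]
carrier [431.8  57. ] [298.5 130.2] 79.1 3033.0 h [0.    0.006 0.011]
handle [432.6  71.8] [15.6 65.6] 83.7 95.0 h [0.011 0.063 0.066]
yellow [643.1 231.7] [25.1 29.6] 74.4 58.0 h [0.032 0.039 0.043]
red [741.9   1.9] [ 5.6 11.4] 89.5 7.0 h [0.078 0.087 0.09 ]
jarA [ 441.7 -296.1] [49.3 42.9] 89.3 204.5 h [0.051 0.053 0.056]
jarB [ 450.5 -412.6] [49.5 46. ] 88.3 209.0 h [0.051 0.053 0.056]
mug [ 0.692 -0.213  0.069] [ 0.516 -0.28   0.031] [0.729 0.006 1.102]
weight [ 0.687 -0.406  0.046] [ 0.664 -0.433  0.03 ] [ 0.712 -0.384  0.07 ]
[[421. 212.]
 [443. 201.]]
```

```bash
cat >> h.py <<'E'
def plan(p,jaw,st=None):
    """moves to put TCP at p, pointing down, jaw axis at world angle jaw (deg, mod 180)"""
    from plant import manip
    st=st or manip.state(); q=st["tool_rot"]; M=R.from_quat([q[1],q[2],q[3],q[0]]).as_matrix()
    a=np.degrees(np.arctan2(M[1,0],M[0,0])); d=(jaw-a+90)%180-90
    Y=np.array([0,0,-1.]); f=np.cross(M[:,1],Y); tilt=M.T@f
    # after yaw
    j=np.radians(a+d); X=np.array([np.cos(j),np.sin(j),0]); Z=np.cross(X,Y)
    e=np.asarray(p)-st["tool_pos"]
    print("t",round(st["time"],1),"tcp",st["tool_pos"].round(4),"jawang",round(a,2),"tilt(tool,5deg)",(np.degrees(tilt)/5).round(3),"grip",round(st["gripper_width"],3),"F",st["contact_force"].round(1),"j",st["joint_pos"].round(2))
    print("  turn about y:",round(-d/5,3)," then shift x,y,z:",(np.array([e@X,e@Y,e@Z])/.025).round(3), "X",X.round(2),"Z",Z.round(2))
E
python3 - <<'E'
import pickle; from h import *
f=pickle.load(open("top0.pkl","rb")); P=cloud(f); g=pickle.load(open("scene0.pkl","rb")); Q=cloud(g)
for n,C in(("top",P),("scene",Q)):
    q=C.reshape(-1,3); k=(abs(q[:,0]-.432)<.08)&(abs(q[:,1]-.07)<.05)&(q[:,2]>.04)&(q[:,2]<.07); w=q[k]
    print(n,len(w),w.mean(0).round(4),w.min(0).round(3),w.max(0).round(3))
c=np.array([(375,370),(368,487),(690,510),(700,396)])/3.1+[110,105]
print("carrier corners",ray(f,c,.012).round(3).tolist(),ray(f,c.mean(0),.012))
c=np.array([(162,385),(335,387),(332,525),(158,525)])/3.1+[110,105]
print("stone",ray(f,c,.012).round(3).tolist(),ray(f,c.mean(0),.012))
k=np.array([(40,495),(42,520),(190,476),(328,460)])/3.1+[110,105];print("rod",ray(f,k,.03).round(3).tolist())
plan([.43,.066,.25],85.4)
E
```

```text
top 128 [0.4307 0.0751 0.0627] [0.397 0.067 0.043] [0.465 0.084 0.068]
scene 217 [0.4215 0.0779 0.0559] [0.39  0.067 0.04 ] [0.46  0.085 0.067]
carrier corners [[0.498, 0.226, 0.012], [0.387, 0.233, 0.012], [0.361, -0.074, 0.012], [0.47, -0.085, 0.012]] [[0.4290794 0.0754665 0.012    ]]
stone [[0.486, 0.428, 0.012], [0.482, 0.264, 0.012], [0.352, 0.266, 0.012], [0.354, 0.43, 0.012]] [[0.41824817 0.34719824 0.012     ]]
rod [[0.386, 0.532, 0.03], [0.363, 0.529, 0.03], [0.401, 0.394, 0.03], [0.415, 0.266, 0.03]]
t 0.1 tcp [ 0.149  -0.6064  0.2302] jawang -76.21 tilt(tool,5deg) [-0.003  0.    -0.021] grip 0.996 F [ 0.1  0.1 -0.5] j [-1.45  0.05  1.61  0.    1.48 -0.12]
  turn about y: 3.679  then shift x,y,z: [-27.711  -0.794   9.049] X [-0.08 -1.    0.  ] Z [ 1.   -0.08  0.  ]
```

Call:
drive_tool([
  [[0, 0, 0], [0, 1, 0], -1],
  [[0, 0, 0], [0, 1, 0], -1],
  [[0, 0, 0], [0, 1, 0], -1],
  [[0, 0, 0], [0, 0.76, 0], -1],
  [[-1, 0, 0.9], [0, 0, 0], -1],
  [[-1, 0, 0.9], [0, 0, 0], -1],
  [[-1, 0, 0.9], [0, 0, 0], -1],
  [[-1, 0, 0.9], [0, 0, 0], -1],
  [[-1, 0, 0.9], [0, 0, 0], -1],
  [[-1, 0, 0.9], [0, 0, 0], -1],
  [[-1, 0, 0.9], [0, 0, 0], -1],
  [[-1, 0, 0.9], [0, 0, 0], -1],
])

```text
time: 1.3
tool_pos: [0.3465, -0.4221, 0.2308]
tool_rot: [0.478, -0.478, 0.522, -0.521]
contact_force: [0.5, -1.1, 0.1]
gripper_width: 0.999
```

Call:
drive_tool([
  [[-1, 0, 0.9], [0, 0, 0], -1],
  [[-1, 0, 0.9], [0, 0, 0], -1],
  [[-1, 0, 0], [0, 0, 0], -1],
  [[-1, 0, 0], [0, 0, 0], -1],
  [[-1, 0, 0], [0, 0, 0], -1],
  [[-1, 0, 0], [0, 0, 0], -1],
  [[-1, 0, 0], [0, 0, 0], -1],
  [[-1, 0, 0], [0, 0, 0], -1],
  [[-1, 0, 0], [0, 0, 0], -1],
  [[-1, 0, 0], [0, 0, 0], -1],
  [[-1, 0, 0], [0, 0, 0], -1],
  [[-1, 0, 0], [0, 0, 0], -1],
])

```text
time: 2.5
tool_pos: [0.4165, -0.1274, 0.2308]
tool_rot: [0.478, -0.478, 0.522, -0.521]
contact_force: [0.6, 0.1, -0.3]
gripper_width: 0.998
```

```bash
python3 -c "
from h import *
plan([.430,.0755,.031],85)"
```

```text
t 2.5 tcp [ 0.4165 -0.1274  0.2308] jawang -95.01 tilt(tool,5deg) [ 0.006  0.    -0.003] grip 0.998 F [ 0.6  0.1 -0.3] j [-0.47 -0.43  2.03  0.    1.54  1.19]
  turn about y: -0.003  then shift x,y,z: [-8.131  7.993 -0.169] X [-0.09 -1.    0.  ] Z [ 1.   -0.09  0.  ]
```

Call:
drive_tool([
  [[-1, 0, 0], [0, 0, 0], -1],
  [[-1, 0, -0.17], [0, 0, 0], -1],
  [[-1, 0, 0], [0, 0, 0], -1],
  [[-1, 0, 0], [0, 0, 0], -1],
  [[-1, 1, 0], [0, 0, 0], -1],
  [[-1, 1, 0], [0, 0, 0], -1],
  [[-1, 1, 0], [0, 0, 0], -1],
  [[-1, 1, 0], [0, 0, 0], -1],
  [[-0.13, 1, 0], [0, 0, 0], -1],
  [[0, 1, 0], [0, 0, 0], -1],
  [[0, 1, 0], [0, 0, 0], -1],
  [[0, 0.9, 0], [0, 0, 0], -1],
])

```text
time: 3.7
tool_pos: [0.4295, 0.0745, 0.0322]
tool_rot: [0.477, -0.478, 0.522, -0.521]
contact_force: [0.1, -0.4, -0.6]
gripper_width: 1.001
```

Call:
drive_tool([
  [[0, 0, 0], [0, 0, 0], 1],
  [[0, 0, 0], [0, 0, 0], 1],
  [[0, 0, 0], [0, 0, 0], 1],
  [[0, 0, 0], [0, 0, 0], 1],
  [[0, 0, 0], [0, 0, 0], 1],
  [[0, 0, 0], [0, 0, 0], 1],
  [[0, 0, 0], [0, 0, 0], 1],
  [[0, 0, 0], [0, 0, 0], 1],
  [[0, 0, 0], [0, 0, 0], 1],
])

```text
time: 4.6
tool_pos: [0.4315, 0.0745, 0.0353]
tool_rot: [-0.478, 0.477, -0.521, 0.522]
contact_force: [-1.2, 0.6, 6.1]
gripper_width: 0.158
```

```bash
python3 -c "
from h import *
from plant import manip
plan([.594,.176,.131],95)
for n in('top','scene'):
    f=manip.grab_frame(n);cv2.imwrite(f'pics/{n}1.png',f['img'])
    if n=='scene':cv2.imwrite('pics/z3.png',cv2.resize(f['img'][110:330,220:600],None,fx=2.1,fy=2.1))
"
```

```text
t 4.6 tcp [0.4315 0.0745 0.0353] jawang -95.01 tilt(tool,5deg) [-0.028 -0.    -0.005] grip 0.158 F [-1.2  0.6  6.1] j [ 0.   -0.2   2.2   0.    1.14  1.66]
  turn about y: -2.002  then shift x,y,z: [-3.479 -3.829  6.828] X [ 0.09 -1.    0.  ] Z [1.   0.09 0.  ]
```

View pics/z3.png

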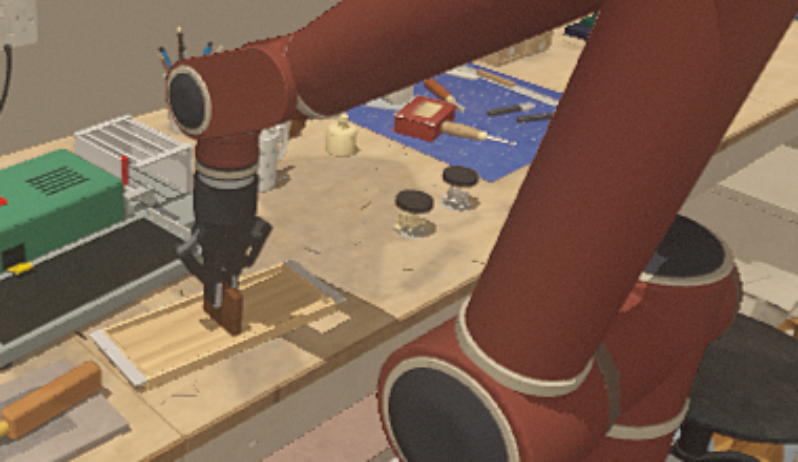

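Call:
drive_tool([
  [[0, -0.7, 0], [0, 0, 0], 1],
  [[0, -1, 0], [0, 0, 0], 1],
  [[0, -1, 0], [0, 0, 0], 1],
  [[0, -1, 0], [0, -0.5, 0], 1],
  [[0, -0.3, 0], [0, -0.75, 0], 1],
  [[0, 0, 0], [0, -0.75, 0], 1],
  [[-0.5, 0, 1], [0, 0, 0], 1],
  [[-0.5, 0, 1], [0, 0, 0], 1],
  [[-0.6, 0, 1], [0, 0, 0], 1],
  [[-0.6, 0, 1], [0, 0, 0], 1],
  [[-0.6, 0, 1], [0, 0, 0], 1],
  [[-0.6, 0, 1], [0, 0, 0], 1],
])

```text
time: 5.9
tool_pos: [0.572, 0.1726, 0.1319]
tool_rot: [-0.52, 0.522, -0.478, 0.477]
contact_force: [-1.1, -0.6, -3.6]
gripper_width: 0.151
```

Call:
drive_tool([
  [[0, 0, 0.5], [0, 0, 0], 1],
  [[0, 0, 0], [0, 0, 0], 1],
  [[0, 0, 0], [0, 0, 0], 1],
])

```text
time: 6.2
tool_pos: [0.5836, 0.1726, 0.1326]
tool_rot: [-0.52, 0.522, -0.478, 0.477]
contact_force: [-0.0, -0.8, -4.5]
gripper_width: 0.15
```

```bash
python3 -c "
from h import *
from plant import manip
plan([.594,.176,.131],95)
for n in('top','scene'):
    f=manip.grab_frame(n);cv2.imwrite(f'pics/{n}2.png',f['img'])
    import pickle;pickle.dump(f,open(n+'2.pkl','wb'))
a=cv2.imread('pics/top2.png')[110:290,150:350];b=cv2.imread('pics/scene2.png')[160:310,140:400]
o=np.zeros((600,800,3),np.uint8);o[:360,:400]=cv2.resize(a,(400,360));o[:300,400:]=0
o[300:,280:]=cv2.resize(b,(520,300));o[:360,:400]=cv2.resize(a,(400,360));cv2.imwrite('pics/z4.png',o)
"
```

```text
t 6.2 tcp [0.5836 0.1726 0.1326] jawang -85.02 tilt(tool,5deg) [ 0.034 -0.     0.006] grip 0.15 F [-0.  -0.8 -4.5] j [ 0.17  0.1   1.74 -0.    1.31  1.65]
  turn about y: -0.005  then shift x,y,z: [-0.101  0.062  0.425] X [ 0.09 -1.    0.  ] Z [1.   0.09 0.  ]
```

View pics/z4.png

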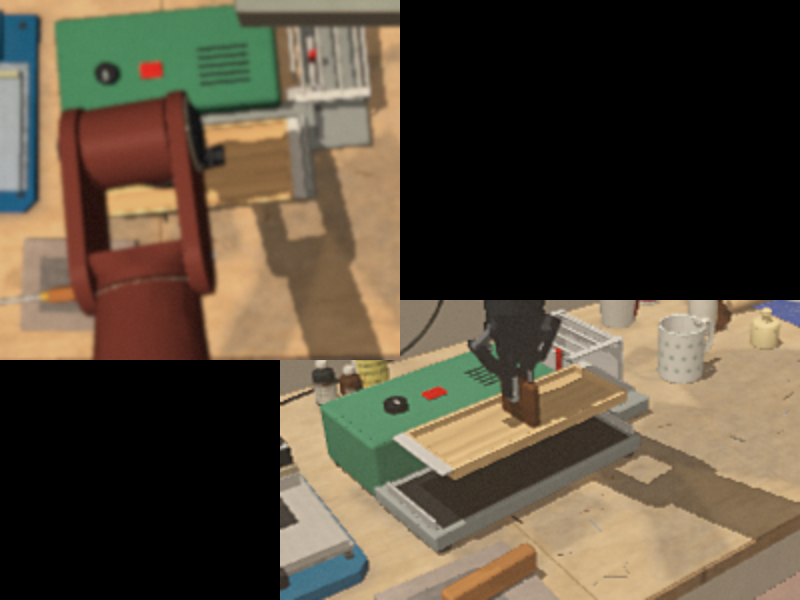

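Run:
```python
import pickle; from h import *
c=np.array([.594,.176]);a=np.radians(5);Rm=np.array([[np.cos(a),-np.sin(a)],[np.sin(a),np.cos(a)]])
for n in("top0","scene0"):
    q=cloud(pickle.load(open(n+".pkl","rb"))).reshape(-1,3); d=(q[:,:2]-c)@Rm
    k=(q[:,2]>.040)&(q[:,2]<.048)&(abs(d[:,0])<.06)
    for s in(1,-1):
        m=k&(abs(s*d[:,1]-.165)<.02); y=d[m,1]; print(n,s,m.sum(),np.percentile(y,[5,25,50,75,95]).round(4))
    # housing front face
    m=(q[:,2]>.045)&(q[:,2]<.085)&(abs(d[:,0]-.065)<.012)&(abs(d[:,1])<.13); A=np.polyfit(d[m,1],d[m,0],1);print("housing",m.sum(),A, np.median(d[m,0]))
    m=(q[:,2]>.088)&(q[:,2]<.1)&(abs(d[:,0]-.13)<.09)&(abs(d[:,1])<.18);print("htop y",np.percentile(d[m,1],[1,99]),"x",np.percentile(d[m,0],[1,99]))
t=(np.array([.5836,.1726])-c)@Rm;print("tcp in deck",t)
for n in("top2","scene2"):
    q=cloud(pickle.load(open(n+".pkl","rb"))).reshape(-1,3); d=(q[:,:2]-c)@Rm-t
    m=(q[:,2]>.085)&(q[:,2]<.125)&(abs(d[:,0])<.06)&(abs(d[:,1])<.17);print(n,m.sum(),"y",d[m,1].min(),d[m,1].max(),"x",d[m,0].min(),d[m,0].max())
    for s in(1,-1):
        e=m&(s*d[:,1]>.1);print(s,e.sum(),np.percentile(q[e,2],[5,50]),np.percentile(s*d[e,1],[90,99]) if e.sum() else'')
```

```text
top0 1 63 [0.1584 0.1593 0.1606 0.1615 0.1626]
top0 -1 51 [-0.1664 -0.1657 -0.1645 -0.1636 -0.1628]
housing 211 [-0.00228271  0.06894836] 0.06897808059832951
htop y [-0.13103436  0.16424322] x [0.07072519 0.21027806]
scene0 1 67 [0.1575 0.1586 0.1598 0.1607 0.1616]
scene0 -1 56 [-0.1692 -0.1669 -0.1656 -0.1639 -0.1626]
housing 1010 [0.00074921 0.06644643] 0.0665265833425159
htop y [-0.15925652  0.16445525] x [0.0656553 0.205142 ]
tcp in deck [-0.01065675 -0.00248064]
top2 2272 y -0.15531581180117987 0.11327075695397394 x -0.05652993641341199 0.05336034681378866
1 60 [0.10046823 0.10348463] [0.11147382 0.11308863]
-1 817 [0.10105379 0.10539576] [0.14980463 0.15478058]
scene2 2796 y -0.15898656457021337 0.15290249256108346 x -0.059972717686632884 0.05348163776298638
1 561 [0.10132216 0.10987985] [0.1488416  0.15246119]
-1 498 [0.10175416 0.10602561] [0.15026019 0.1573108 ]
```

Call:
drive_tool([
  [[-0.04, 0, 0.25], [0, 0, 0], 1],
  [[0, 0, 0.22], [0, 0, 0], 1],
  [[0, 0.5, 0], [0, 0, 0], 1],
  [[0, 0.5, 0], [0, 0, 0], 1],
  [[0, 0.5, 0], [0, 0, 0], 1],
  [[0, 0.5, 0], [0, 0, 0], 1],
  [[0, 0.3, 0], [0, 0, 0], 1],
  [[0, 0.2, 0], [0, 0, 0], 1],
  [[0, 0.1, 0], [0, 0, 0], 1],
  [[0, 0, 0], [0, 0, 0], 1],
])

```text
time: 7.3
tool_pos: [0.5965, 0.1753, 0.0688]
tool_rot: [0.521, -0.521, 0.478, -0.478]
contact_force: [0.1, -0.0, -2.9]
gripper_width: 0.15
```

```bash
python3 -c "
from h import *
from plant import manip
plan([.5945,.1725,.065],95)
f=manip.grab_frame('scene');cv2.imwrite('pics/z5.png',cv2.resize(f['img'][160:310,140:400],None,fx=3,fy=3))
q=cloud(f).reshape(-1,3);c=np.array([.594,.176]);a=np.radians(5);Rm=np.array([[np.cos(a),-np.sin(a)],[np.sin(a),np.cos(a)]]);d=(q[:,:2]-c)@Rm
m=(abs(d[:,0])<.045)&(abs(d[:,1])<.12)&(abs(d[:,1])>.06)&(q[:,2]<.06);A=np.c_[d[m],np.ones(m.sum())];print(np.linalg.lstsq(A,q[m,2],rcond=None)[0])
"
```

```text
t 7.3 tcp [0.5965 0.1753 0.0688] jawang -85.0 tilt(tool,5deg) [-0.002 -0.    -0.   ] grip 0.15 F [ 0.1 -0.  -2.9] j [0.17 0.19 1.74 0.   1.2  1.65]
  turn about y: -0.001  then shift x,y,z: [ 0.103  0.153 -0.089] X [ 0.09 -1.    0.  ] Z [1.   0.09 0.  ]
[-0.00162953 -0.00069872  0.0392585 ]
```

View pics/z5.png

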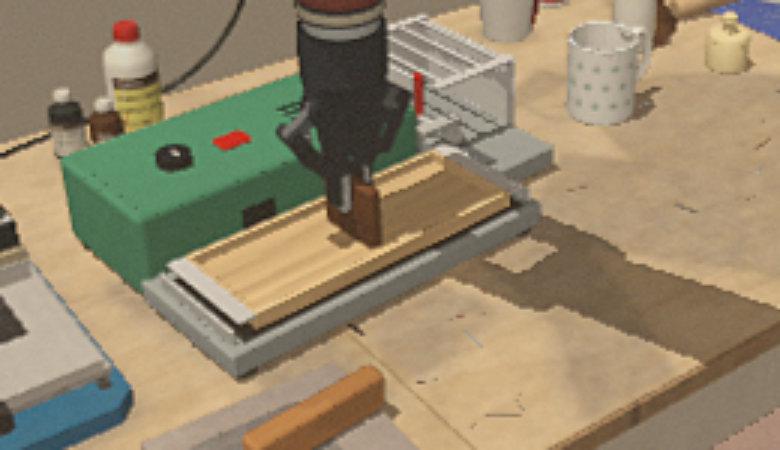

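Call:
drive_tool([
  [[0, 0.1, 0], [0, 0, 0], 1],
  [[0, 0.06, 0], [0, 0, 0], 1],
  [[0, 0, 0], [0, 0, 0], 1],
  [[0, 0, 0], [0, 0, 0], -1],
  [[0, 0, 0], [0, 0, 0], -1],
  [[0, 0, 0], [0, 0, 0], -1],
  [[0, 0, 0], [0, 0, 0], -1],
  [[0, -1, 0], [0, 0, 0], -1],
  [[0, -1, 0], [0, 0, 0], -1],
  [[0, -1, 0], [0, 0, 0], -1],
  [[0, -1, 0], [0, 0, 0], -1],
  [[0, -1, 0], [0, 0, 0], -1],
])

```text
time: 8.55
tool_pos: [0.5963, 0.1752, 0.191]
tool_rot: [0.521, -0.521, 0.478, -0.478]
contact_force: [1.2, 0.0, -0.7]
gripper_width: 0.998
```

Call:
drive_tool([
  [[1, -1, -1], [0, 0, 0], -1],
  [[1, 0, -1], [0, 0, 0], -1],
  [[1, 0, -1], [0, 0, 0], -1],
  [[1, 0, 0], [0, 0, 0], -1],
  [[1, 0, 0], [0, 0, 0], -1],
  [[1, 0, 0], [0, 0, 0], -1],
  [[1, 0, 0], [0, 0, 0], -1],
  [[1, 0, 0], [0, 0, 0], -1],
  [[0, 0, 0], [0, 0, 0], -1],
])

```text
time: 9.45
tool_pos: [0.5392, -0.0328, 0.215]
tool_rot: [-0.52, 0.521, -0.478, 0.479]
contact_force: [-0.9, 0.6, -0.2]
gripper_width: 1.003
```

```bash
cat > look.py <<'E'
from h import *
from plant import manip
import pickle,sys
c=np.array([.594,.176]);a=np.radians(5);Rm=np.array([[np.cos(a),-np.sin(a)],[np.sin(a),np.cos(a)]])
F={n:manip.grab_frame(n) for n in("top","scene")}
for n,f in F.items(): pickle.dump(f,open(f"{n}_{sys.argv[1]}.pkl","wb")); cv2.imwrite(f"pics/{n}_{sys.argv[1]}.png",f["img"])
for n,f in F.items():
    q=cloud(f).reshape(-1,3); d=(q[:,:2]-c)@Rm
    m=(abs(d[:,0])<.045)&(abs(d[:,1])<.12)&(abs(d[:,1])>.02)&(q[:,2]<.055); A=np.c_[d[m],np.ones(m.sum())]
    if m.sum()>50: print(n,"floor",np.linalg.lstsq(A,q[m,2],rcond=None)[0].round(4),m.sum())
    m=(abs(d[:,0])<.05)&(abs(d[:,1])<.03)&(q[:,2]>.075)&(q[:,2]<.1); print(n,"handle",m.sum(),d[m].min(0).round(4),d[m].max(0).round(4)) if m.sum()>20 else 0
    m=((q[:,2]>.040)&(q[:,2]<.06)&(abs(d[:,0])<.06)&(abs(d[:,1])<.158)&(abs(d[:,1])>.1)); print(n,"rim x,y",m.sum(),np.percentile(d[m],[1,99],axis=0).round(4).tolist()) if m.sum()>20 else 0
# jar lids
f=F["top"]; P=cloud(f); im=f["img"]
m=((P[...,2]>.045)&(P[...,2]<.1)&(im.max(2)<75)).astype(np.uint8)
n,l,s,ct=cv2.connectedComponentsWithStats(m)
for i in range(1,n):
    if 80<s[i,4]<400:
        z=np.median(P[l==i][:,2]); p=P[l==i]; print("dark lid",ct[i].round(),s[i,4],"z",z.round(4),"ray",ray(f,ct[i],z).round(4)[0],"cloud mid",((p.min(0)+p.max(0))/2).round(4))
E
python3 look.py 3; python3 -c "
from h import *
plan([.4417,-.2961,.2],0)
t=cv2.imread('pics/top_3.png')[110:290,150:460]
cv2.imwrite('pics/z6.png',cv2.resize(t,None,fx=2.5,fy=2.5))"
```

```text
top floor [0.0009 0.001  0.036 ] 2117
top handle 145 [-0.0335 -0.0085] [0.0365 0.0058]
top rim x,y 454 [[-0.0532, -0.1544], [0.0558, 0.153]]
scene floor [ 0.0017 -0.0006  0.0359] 1201
scene handle 171 [-0.0379 -0.0095] [0.0322 0.0058]
scene rim x,y 535 [[-0.0578, -0.157], [0.0536, 0.1567]]
dark lid [137. 127.] 249 z 0.0703 ray [0.7752 0.4796 0.0703] cloud mid [0.784  0.5049 0.0725]
dark lid [144. 169.] 101 z 0.0475 ray [0.6609 0.4675 0.0475] cloud mid [0.6614 0.4624 0.0724]
dark lid [239. 166.] 325 z 0.0725 ray [0.6623 0.1905 0.0725] cloud mid [0.6698 0.1917 0.0699]
dark lid [451. 239.] 238 z 0.0533 ray [ 0.4504 -0.4139  0.0533] cloud mid [ 0.4504 -0.414   0.0536]
dark lid [410. 243.] 234 z 0.0532 ray [ 0.4414 -0.2959  0.0532] cloud mid [ 0.4403 -0.2962  0.0537]
t 9.6 tcp [ 0.539  -0.0306  0.2148] jawang -85.06 tilt(tool,5deg) [-0.    -0.    -0.006] grip 0.998 F [ 1.   0.3 -0.1] j [-0.19 -0.14  1.83  0.    1.45  1.29]
  turn about y: -17.013  then shift x,y,z: [ -3.894   0.594 -10.62 ] X [ 1. -0.  0.] Z [0. 1. 0.]
```

View pics/z6.png

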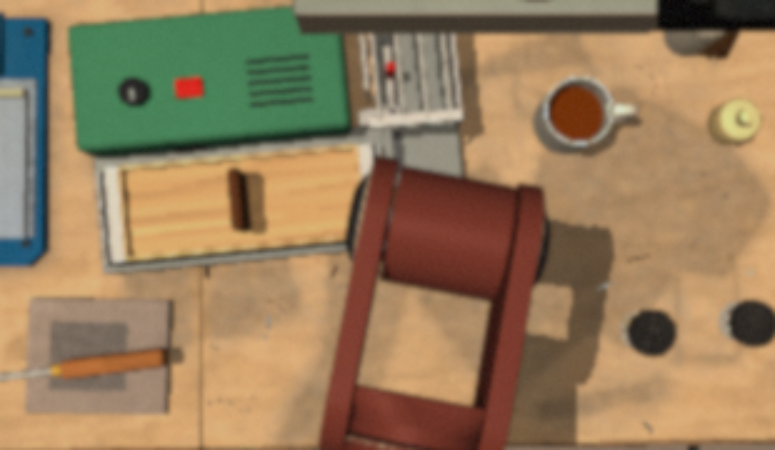

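```bash
python3 -c "
from h import *
plan([.4412,-.296,.1],95)"
```

```text
t 9.6 tcp [ 0.539  -0.0306  0.2148] jawang -85.06 tilt(tool,5deg) [-0.    -0.    -0.006] grip 0.998 F [ 1.   0.3 -0.1] j [-0.19 -0.14  1.83  0.    1.45  1.29]
  turn about y: -0.013  then shift x,y,z: [10.234  4.594 -4.824] X [ 0.09 -1.    0.  ] Z [1.   0.09 0.  ]
```

Call:
drive_tool([
  [[1, 0.4, -0.5], [0, 0, 0], -1],
  [[1, 0.4, -0.5], [0, 0, 0], -1],
  [[1, 0.4, -0.5], [0, 0, 0], -1],
  [[1, 0.4, -0.5], [0, 0, 0], -1],
  [[1, 0.4, -0.5], [0, 0, 0], -1],
  [[1, 0.4, -0.5], [0, 0, 0], -1],
  [[1, 0.4, -0.5], [0, 0, 0], -1],
  [[1, 0.4, -0.5], [0, 0, 0], -1],
  [[1, 0.4, -0.5], [0, 0, 0], -1],
  [[1, 0.4, -0.32], [0, 0, 0], -1],
  [[0.23, 0.4, 0], [0, 0, 0], -1],
  [[0, 0, 0], [0, 0, 0], -1],
])

```text
time: 10.75
tool_pos: [0.4409, -0.2947, 0.1032]
tool_rot: [0.521, -0.521, 0.479, -0.477]
contact_force: [-0.5, 0.5, -0.0]
gripper_width: 1.002
```

```bash
python3 look.py 4 | grep -v "lid \[1\|lid \[2\|floor\|rim"; python3 -c "
from h import *
plan([.4412,-.296,.016],95)"
```

```text
top handle 142 [-0.0337 -0.0086] [0.0364 0.0058]
scene handle 169 [-0.0378 -0.0101] [0.0314 0.0054]
dark lid [409. 238.] 90 z 0.0536 ray [ 0.4539 -0.2934  0.0536] cloud mid [ 0.4531 -0.2949  0.0521]
t 10.8 tcp [ 0.4417 -0.2945  0.1046] jawang -84.94 tilt(tool,5deg) [ 0.003 -0.    -0.013] grip 1.001 F [-0.2  0.8 -0.3] j [-0.73 -0.06  1.94  0.    1.26  0.75]
  turn about y: 0.013  then shift x,y,z: [ 0.056  3.543 -0.025] X [ 0.09 -1.    0.  ] Z [1.   0.09 0.  ]
```

Call:
drive_tool([
  [[0.06, 1, 0], [0, 0, 0], -1],
  [[0, 1, 0], [0, 0, 0], -1],
  [[0, 1, 0], [0, 0, 0], -1],
  [[0, 0.5, 0], [0, 0, 0], -1],
  [[0, 0, 0], [0, 0, 0], 1],
  [[0, 0, 0], [0, 0, 0], 1],
  [[0, 0, 0], [0, 0, 0], 1],
  [[0, 0, 0], [0, 0, 0], 1],
  [[0, 0, 0], [0, 0, 0], 1],
])

```text
time: 11.75
tool_pos: [0.4427, -0.2982, 0.0191]
tool_rot: [0.521, -0.521, 0.477, -0.479]
contact_force: [0.6, 0.9, 6.5]
gripper_width: 0.624
```

Call:
drive_tool([
  [[0, -1, 0], [0, 0, 0], 1],
  [[0, -1, 0], [0, 0, 0], 1],
  [[0, -1, 0], [0, 0, 0], 1],
  [[0, -1, 0], [0, 0, 0], 1],
  [[0, -1, 0], [0, 0, 0], 1],
  [[0, -1, 0], [0, 0, 0], 1],
  [[0, 0, 0], [0, 0, 0], 1],
])

```text
time: 12.45
tool_pos: [0.4432, -0.299, 0.1716]
tool_rot: [-0.521, 0.521, -0.475, 0.481]
contact_force: [0.5, -0.8, 0.2]
gripper_width: 0.624
```

```bash
python3 -c "
from h import *
c=np.array([.594,.176]);a=np.radians(5);Rm=np.array([[np.cos(a),-np.sin(a)],[np.sin(a),np.cos(a)]])
for y in(-.077,.074):
  p=c+Rm@[-.001,y];print(p)
  plan([*p,.12],95)"
```

```text
[0.5997148  0.09920585]
t 12.4 tcp [ 0.4432 -0.299   0.1716] jawang -85.01 tilt(tool,5deg) [-0.061  0.     0.068] grip 0.624 F [ 0.5 -0.8  0.2] j [-0.73 -0.13  1.89 -0.    1.37  0.75]
  turn about y: -0.002  then shift x,y,z: [-15.323   2.065   7.624] X [ 0.09 -1.    0.  ] Z [1.   0.09 0.  ]
[0.58655428 0.24963125]
t 12.4 tcp [ 0.4432 -0.299   0.1716] jawang -85.01 tilt(tool,5deg) [-0.061  0.     0.068] grip 0.624 F [ 0.5 -0.8  0.2] j [-0.73 -0.13  1.89 -0.    1.37  0.75]
  turn about y: -0.002  then shift x,y,z: [-21.363   2.065   7.624] X [ 0.09 -1.    0.  ] Z [1.   0.09 0.  ]
```

Call:
drive_tool([
  [[-1, 0, 0.5], [0, 0, 0], 1],
  [[-1, 0, 0.5], [0, 0, 0], 1],
  [[-1, 0, 0.5], [0, 0, 0], 1],
  [[-1, 0, 0.5], [0, 0, 0], 1],
  [[-1, 0, 0.5], [0, 0, 0], 1],
  [[-1, 0, 0.5], [0, 0, 0], 1],
  [[-1, 0, 0.5], [0, 0, 0], 1],
  [[-1, 0, 0.5], [0, 0, 0], 1],
  [[-1, 0, 0.5], [0, 0, 0], 1],
  [[-1, 0, 0.5], [0, 0, 0], 1],
  [[-1, 0, 0.5], [0, 0, 0], 1],
  [[-1, 0, 0.5], [0, 0, 0], 1],
])

```text
time: 13.65
tool_pos: [0.5641, 0.0157, 0.1651]
tool_rot: [-0.521, 0.522, -0.478, 0.477]
contact_force: [0.2, -0.3, -0.7]
gripper_width: 0.626
```

Call:
drive_tool([
  [[-1, 0, 0.5], [0, 0, 0], 1],
  [[-1, 0, 0.5], [0, 0, 0], 1],
  [[-1, 0, 0.5], [0, 0, 0], 1],
  [[-0.32, 0, 0.1], [0, 0, 0], 1],
  [[0, 0, 0], [0, 0, 0], 1],
  [[0, 0, 0], [0, 0, 0], 1],
])

```text
time: 14.25
tool_pos: [0.5967, 0.1, 0.1662]
tool_rot: [-0.521, 0.522, -0.478, 0.478]
contact_force: [-0.3, 0.2, -0.7]
gripper_width: 0.626
```

```bash
python3 -c "
from h import *
from plant import manip
plan([.5997,.0992,.055],95)
f=manip.grab_frame('scene');cv2.imwrite('pics/z7.png',cv2.resize(f['img'][130:330,140:460],None,fx=2.5,fy=2.5))
"
```

```text
t 14.2 tcp [0.5967 0.1    0.1662] jawang -85.02 tilt(tool,5deg) [0.02  0.    0.006] grip 0.626 F [-0.3  0.2 -0.7] j [ 0.04  0.05  1.72 -0.    1.37  1.53]
  turn about y: -0.003  then shift x,y,z: [0.044 4.449 0.118] X [ 0.09 -1.    0.  ] Z [1.   0.09 0.  ]
```

View pics/z7.png

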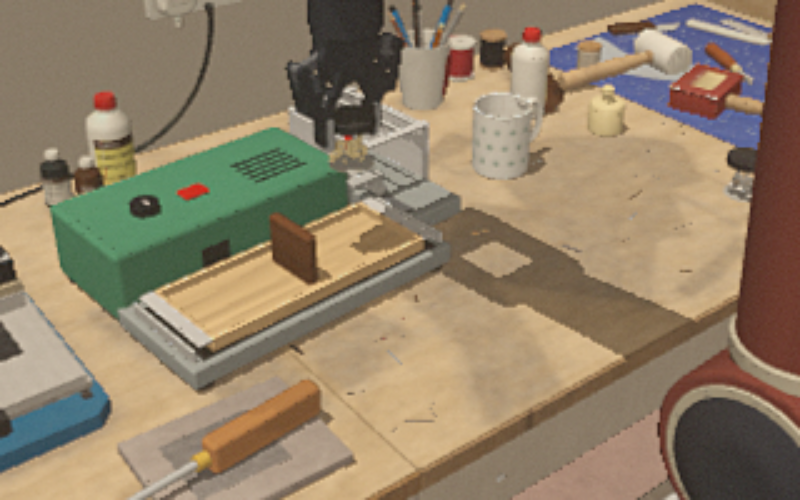

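Call:
drive_tool([
  [[0.04, 1, 0.1], [0, 0, 0], 1],
  [[0, 1, 0], [0, 0, 0], 1],
  [[0, 1, 0], [0, 0, 0], 1],
  [[0, 0.7, 0], [0, 0, 0], 1],
  [[0, 0.3, 0], [0, 0, 0], 1],
  [[0, 0.2, 0], [0, 0, 0], 1],
  [[0, 0.1, 0], [0, 0, 0], 1],
  [[0, 0, 0], [0, 0, 0], 1],
])

```text
time: 15.1
tool_pos: [0.6006, 0.1, 0.0606]
tool_rot: [0.522, -0.521, 0.477, -0.478]
contact_force: [-0.2, 0.7, 0.1]
gripper_width: 0.627
```

Call:
drive_tool([
  [[0, 0.1, 0], [0, 0, 0], 1],
  [[0, 0.07, 0], [0, 0, 0], 1],
  [[0, 0, 0], [0, 0, 0], 1],
])

```text
time: 15.4
tool_pos: [0.5999, 0.1, 0.0556]
tool_rot: [0.521, -0.521, 0.478, -0.478]
contact_force: [-0.2, 0.0, -1.1]
gripper_width: 0.624
```

Call:
drive_tool([
  [[0, 0.04, 0], [0, 0, 0], 1],
  [[0, 0, 0], [0, 0, 0], -0.7],
  [[0, 0, 0], [0, 0, 0], -0.7],
  [[0, 0, 0], [0, 0, 0], -0.7],
  [[0, 0, 0], [0, 0, 0], -0.7],
  [[0, -1, 0], [0, 0, 0], -0.7],
  [[0, -1, 0], [0, 0, 0], -0.7],
  [[0, -1, 0], [0, 0, 0], -0.7],
  [[0, -1, 0], [0, 0, 0], -0.7],
  [[0, -1, 0], [0, 0, 0], -1],
  [[0, 0, 0], [0, 0, 0], -1],
])

```text
time: 16.5
tool_pos: [0.6026, 0.1001, 0.1846]
tool_rot: [0.523, -0.519, 0.476, -0.48]
contact_force: [0.3, 0.9, 1.0]
gripper_width: 1.0
```

Call:
drive_tool([
  [[1, 0, -0.5], [0, 0, 0], -1],
  [[1, 0, -0.5], [0, 0, 0], -1],
  [[1, 0, -0.5], [0, 0, 0], -1],
  [[1, 0, -0.5], [0, 0, 0], -1],
  [[1, 0, -0.5], [0, 0, 0], -1],
  [[1, 0, -0.5], [0, 0, 0], -1],
  [[1, 0, -0.5], [0, 0, 0], -1],
  [[1, 0, -0.5], [0, 0, 0], -1],
  [[1, 0, -0.5], [0, 0, 0], -1],
  [[1, 0, -0.5], [0, 0, 0], -1],
  [[0, 0, 0], [0, 0, 0], -1],
])

```text
time: 17.6
tool_pos: [0.4958, -0.162, 0.1783]
tool_rot: [-0.52, 0.521, -0.479, 0.478]
contact_force: [0.5, -0.2, 0.8]
gripper_width: 1.002
```

```bash
python3 look.py 5; python3 -c "
from h import *
plan([.4504,-.4139,.1],95)"
```

```text
top floor [-0.0003  0.0004  0.036 ] 1797
top handle 146 [-0.0336 -0.0088] [0.0362 0.0057]
top rim x,y 647 [[-0.0531, -0.1556], [0.0557, 0.1532]]
scene floor [ 0.004  -0.0135  0.0368] 1148
scene handle 169 [-0.0375 -0.0088] [0.031  0.0059]
scene rim x,y 481 [[-0.0574, -0.1574], [0.053, 0.1572]]
dark lid [137. 127.] 252 z 0.0708 ray [0.7756 0.4788 0.0708] cloud mid [0.7846 0.5055 0.0728]
dark lid [144. 169.] 90 z 0.047 ray [0.659  0.4676 0.047 ] cloud mid [0.6612 0.4624 0.0725]
dark lid [239. 167.] 322 z 0.072 ray [0.662  0.1927 0.072 ] cloud mid [0.6678 0.1922 0.0682]
dark lid [272. 189.] 238 z 0.0898 ray [0.5972 0.0984 0.0898] cloud mid [0.5962 0.0988 0.0902]
dark lid [451. 239.] 235 z 0.0532 ray [ 0.4505 -0.4141  0.0532] cloud mid [ 0.4504 -0.4145  0.0521]
dark lid [296. 385.] 227 z 0.0705 ray [0.0543 0.0358 0.0705] cloud mid [0.0448 0.0343 0.0722]
t 17.7 tcp [ 0.4967 -0.1599  0.1786] jawang -85.08 tilt(tool,5deg) [ 0.011  0.    -0.014] grip 0.997 F [0.8 0.4 0.6] j [-0.45 -0.16  1.9   0.    1.4   1.03]
  turn about y: -0.016  then shift x,y,z: [ 9.959  3.142 -2.732] X [ 0.09 -1.    0.  ] Z [1.   0.09 0.  ]
```

Jar A stands in the tray with its lid at z .090 and its centre at (.597,.098). Jar B has not moved, so I'll fetch it next.

Call:
drive_tool([
  [[1, 0.3, -0.3], [0, 0, 0], -1],
  [[1, 0.3, -0.3], [0, 0, 0], -1],
  [[1, 0.3, -0.3], [0, 0, 0], -1],
  [[1, 0.3, -0.3], [0, 0, 0], -1],
  [[1, 0.3, -0.3], [0, 0, 0], -1],
  [[1, 0.3, -0.3], [0, 0, 0], -1],
  [[1, 0.3, -0.3], [0, 0, 0], -1],
  [[1, 0.3, -0.3], [0, 0, 0], -1],
  [[1, 0.3, -0.3], [0, 0, 0], -1],
  [[0.95, 0.3, 0], [0, 0, 0], -1],
  [[0, 0, 0], [0, 0, 0], -1],
  [[0, 0, 0], [0, 0, 0], -1],
])

```text
time: 18.9
tool_pos: [0.452, -0.4126, 0.1037]
tool_rot: [0.522, -0.521, 0.478, -0.477]
contact_force: [0.4, 0.1, 0.3]
gripper_width: 1.0
```

```bash
python3 look.py 6|grep "lid \[4"; python3 -c "
from h import *
plan([.4504,-.4141,.016],95)"
```

```text
dark lid [450. 234.] 86 z 0.0537 ray [ 0.4643 -0.4126  0.0537] cloud mid [ 0.4647 -0.4171  0.0531]
t 19.0 tcp [ 0.4522 -0.4124  0.1044] jawang -84.92 tilt(tool,5deg) [ 0.    -0.    -0.008] grip 1.0 F [-0.4 -0.4  0. ] j [-0.86  0.13  1.75  0.    1.26  0.62]
  turn about y: 0.015  then shift x,y,z: [ 0.063  3.537 -0.077] X [ 0.09 -1.    0.  ] Z [1.   0.09 0.  ]
```

Call:
drive_tool([
  [[0.06, 1, -0.08], [0, 0, 0], -1],
  [[0, 1, 0], [0, 0, 0], -1],
  [[0, 1, 0], [0, 0, 0], -1],
  [[0, 0.5, 0], [0, 0, 0], -1],
  [[0, 0, 0], [0, 0, 0], 1],
  [[0, 0, 0], [0, 0, 0], 1],
  [[0, 0, 0], [0, 0, 0], 1],
  [[0, 0, 0], [0, 0, 0], 1],
  [[0, 0, 0], [0, 0, 0], 1],
])

```text
time: 19.9
tool_pos: [0.4508, -0.4162, 0.0189]
tool_rot: [-0.521, 0.521, -0.477, 0.479]
contact_force: [0.7, 0.7, 4.6]
gripper_width: 0.627
```

Call:
drive_tool([
  [[0, -1, 0], [0, 0, 0], 1],
  [[0, -1, 0], [0, 0, 0], 1],
  [[0, -1, 0], [0, 0, 0], 1],
  [[0, -1, 0], [0, 0, 0], 1],
  [[0, -1, 0], [0, 0, 0], 1],
  [[0, -1, 0], [0, 0, 0], 1],
  [[0, -1, 0], [0, 0, 0], 1],
  [[0, 0, 0], [0, 0, 0], 1],
])

```text
time: 20.7
tool_pos: [0.4512, -0.4171, 0.1968]
tool_rot: [-0.521, 0.522, -0.475, 0.481]
contact_force: [0.0, -1.2, -0.7]
gripper_width: 0.627
```

```bash
python3 -c "
from h import *
plan([.5866,.2496,.19],95)"
```

```text
t 20.7 tcp [ 0.4512 -0.4171  0.1968] jawang -85.01 tilt(tool,5deg) [-0.054  0.     0.077] grip 0.627 F [ 0.  -1.2 -0.7] j [-0.87  0.05  1.68 -0.    1.41  0.62]
  turn about y: -0.002  then shift x,y,z: [-26.096   0.273   7.718] X [ 0.09 -1.    0.  ] Z [1.   0.09 0.  ]
```

Call:
drive_tool([
  [[-1, 0, 0.3], [0, 0, 0], 1],
  [[-1, 0, 0.3], [0, 0, 0], 1],
  [[-1, 0, 0.3], [0, 0, 0], 1],
  [[-1, 0, 0.3], [0, 0, 0], 1],
  [[-1, 0, 0.3], [0, 0, 0], 1],
  [[-1, 0, 0.3], [0, 0, 0], 1],
  [[-1, 0, 0.3], [0, 0, 0], 1],
  [[-1, 0, 0.3], [0, 0, 0], 1],
  [[-1, 0, 0.3], [0, 0, 0], 1],
  [[-1, 0, 0.3], [0, 0, 0], 1],
  [[-1, 0, 0.3], [0, 0, 0], 1],
  [[-1, 0, 0.3], [0, 0, 0], 1],
])

```text
time: 21.9
tool_pos: [0.5125, -0.1073, 0.19]
tool_rot: [-0.521, 0.522, -0.479, 0.477]
contact_force: [0.0, -0.7, -1.2]
gripper_width: 0.626
```

Call:
drive_tool([
  [[-1, 0, 0.3], [0, 0, 0], 1],
  [[-1, 0, 0.3], [0, 0, 0], 1],
  [[-1, 0, 0.3], [0, 0, 0], 1],
  [[-1, 0, 0.3], [0, 0, 0], 1],
  [[-1, 0, 0.3], [0, 0, 0], 1],
  [[-1, 0, 0.3], [0, 0, 0], 1],
  [[-1, 0, 0.3], [0, 0, 0], 1],
  [[-1, 0, 0.3], [0, 0, 0], 1],
  [[-1, 0, 0.3], [0, 0, 0], 1],
  [[-1, 0, 0.3], [0, 0, 0], 1],
  [[-1, 0, 0.3], [0, 0, 0], 1],
  [[-1, 0, 0.3], [0, 0, 0], 1],
])

```text
time: 23.1
tool_pos: [0.576, 0.1989, 0.1897]
tool_rot: [-0.52, 0.522, -0.478, 0.477]
contact_force: [0.4, 0.4, -2.1]
gripper_width: 0.625
```

Call:
drive_tool([
  [[-1, 0, 0.3], [0, 0, 0], 1],
  [[-1, 0, 0.2], [0, 0, 0], 1],
  [[-0.1, 0, 0], [0, 0, 0], 1],
  [[0, 0, 0], [0, 0, 0], 1],
])

```text
time: 23.5
tool_pos: [0.5838, 0.2516, 0.1901]
tool_rot: [-0.521, 0.523, -0.478, 0.477]
contact_force: [0.5, 0.1, -1.0]
gripper_width: 0.628
```

```bash
python3 look.py 7 | grep handle; python3 -c "
from h import *
plan([.5866,.2496,.055],95)"
```

```text
top handle 145 [-0.0337 -0.0086] [0.0369 0.0059]
scene handle 171 [-0.0372 -0.0092] [0.0328 0.0066]
t 23.6 tcp [0.5842 0.2506 0.1909] jawang -85.03 tilt(tool,5deg) [0.019 0.    0.009] grip 0.622 F [-0.7 -0.9 -1. ] j [ 0.29  0.11  1.63 -0.    1.41  1.77]
  turn about y: -0.006  then shift x,y,z: [0.049 5.435 0.092] X [ 0.09 -1.    0.  ] Z [1.   0.09 0.  ]
```

Call:
drive_tool([
  [[0.05, 1, 0.1], [0, 0, 0], 1],
  [[0, 1, 0], [0, 0, 0], 1],
  [[0, 1, 0], [0, 0, 0], 1],
  [[0, 1, 0], [0, 0, 0], 1],
  [[0, 0.7, 0], [0, 0, 0], 1],
  [[0, 0.3, 0], [0, 0, 0], 1],
  [[0, 0.2, 0], [0, 0, 0], 1],
  [[0, 0.15, 0], [0, 0, 0], 1],
  [[0, 0.08, 0], [0, 0, 0], 1],
  [[0, 0, 0], [0, 0, 0], 1],
])

```text
time: 24.6
tool_pos: [0.5877, 0.2506, 0.057]
tool_rot: [0.522, -0.521, 0.478, -0.478]
contact_force: [-0.4, -0.1, -1.6]
gripper_width: 0.625
```

Call:
drive_tool([
  [[0, 0.06, 0], [0, 0, 0], 1],
  [[0, 0.02, 0], [0, 0, 0], 1],
  [[0, 0, 0], [0, 0, 0], -0.7],
  [[0, 0, 0], [0, 0, 0], -0.7],
  [[0, 0, 0], [0, 0, 0], -0.7],
  [[0, 0, 0], [0, 0, 0], -0.7],
  [[0, -1, 0], [0, 0, 0], -0.7],
  [[0, -1, 0], [0, 0, 0], -0.7],
  [[0, -1, 0], [0, 0, 0], -0.7],
  [[0, -1, 0], [0, 0, 0], -0.7],
  [[0, -1, 0], [0, 0, 0], -1],
  [[0, 0, 0], [0, 0, 0], -1],
])

```text
time: 25.8
tool_pos: [0.5898, 0.2512, 0.1846]
tool_rot: [0.524, -0.519, 0.476, -0.479]
contact_force: [-0.0, 0.4, 1.1]
gripper_width: 1.002
```

```bash
python3 -c "
from h import *
plan([.4123,.3207,.2],5.7)"
```

```text
t 25.8 tcp [0.5898 0.2512 0.1846] jawang -85.0 tilt(tool,5deg) [-0.097 -0.    -0.02 ] grip 1.002 F [-0.   0.4  1.1] j [0.29 0.12 1.62 0.   1.39 1.77]
  turn about y: 17.86  then shift x,y,z: [ 6.79  -0.617 -3.47 ] X [-1.  -0.1  0. ] Z [ 0.1 -1.   0. ]
```

Call:
drive_tool([
  [[0, 0, 0], [0, -1, 0], -1],
  [[0, 0, 0], [0, -1, 0], -1],
  [[0, 0, 0], [0, -1, 0], -1],
  [[0, 0, 0], [0, -1, 0], -1],
  [[0, 0, 0], [0, -1, 0], -1],
  [[0, 0, 0], [0, -1, 0], -1],
  [[0, 0, 0], [0, -1, 0], -1],
  [[0, 0, 0], [0, -1, 0], -1],
  [[0, 0, 0], [0, -1, 0], -1],
  [[0, 0, 0], [0, -1, 0], -1],
  [[0, 0, 0], [0, -1, 0], -1],
  [[0, 0, 0], [0, -1, 0], -1],
])

```text
time: 27.0
tool_pos: [0.5867, 0.2503, 0.1777]
tool_rot: [-0.69, 0.691, -0.152, 0.151]
contact_force: [0.0, -0.1, -0.4]
gripper_width: 1.003
```

Call:
drive_tool([
  [[0, 0, 0], [0, -1, 0], -1],
  [[0, 0, 0], [0, -1, 0], -1],
  [[0, 0, 0], [0, -1, 0], -1],
  [[0, 0, 0], [0, -1, 0], -1],
  [[0, 0, 0], [0, -1, 0], -1],
  [[0, 0, 0], [0, -1, 0], -1],
  [[-1, 0, 0], [0, -0.14, 0], -1],
  [[-1, 0, 0], [0, 0, 0], -1],
  [[-1, 0, 0], [0, 0, 0], -1],
  [[-1, 0, 0], [0, 0, 0], -1],
  [[-1, 0, 0], [0, 0, 0], -1],
  [[-1, 0, 0], [0, 0, 0], -1],
])

```text
time: 28.2
tool_pos: [0.4364, 0.2355, 0.1779]
tool_rot: [-0.706, 0.706, 0.034, -0.036]
contact_force: [-0.4, -0.7, 0.2]
gripper_width: 0.997
```

```bash
cat > rod.py <<'E'
import pickle,sys; from h import *
for n in("top","scene"):
    f=pickle.load(open(f"{n}_{sys.argv[1]}.pkl","rb")); im=f["img"];h=cv2.cvtColor(im,cv2.COLOR_BGR2HSV);P=cloud(f);q=P.reshape(-1,3)
    k=((h[...,0]<16)&(h[...,1]>120)).reshape(-1)&(q[:,2]>.02)&(q[:,2]<.056)&(abs(q[:,0]-.42)<.09)&(abs(q[:,1]-.34)<.12)
    if k.sum()>20: w=q[k]; r=cv2.minAreaRect((w[:,:2]*1000).astype(np.float32)); print(n,k.sum(),np.round(r[0],1),np.round(r[1],1),round(r[2],1),"ztop",np.percentile(w[:,2],90).round(4))
    k=(q[:,2]>.02)&(q[:,2]<.045)&(abs(q[:,0]-.39)<.04)&(q[:,1]>.40)&(q[:,1]<.56)
    if k.sum()>10:
        w=q[k];print("rod pts",k.sum(),"fit x=a*y+b",np.polyfit(w[:,1],w[:,0],1).round(4),"y range",w[:,1].min().round(3),w[:,1].max().round(3),"z",np.median(w[:,2]).round(4))
E
python3 look.py 8|grep "handle\|lid \[2"; python3 rod.py 8; python3 -c "
from h import *
plan([.4123,.3207,.018],5.7)"
```

```text
top handle 147 [-0.0335 -0.0088] [0.0361 0.006 ]
scene handle 172 [-0.0374 -0.0102] [0.0325 0.0066]
dark lid [239. 166.] 323 z 0.0721 ray [0.6621 0.191  0.0721] cloud mid [0.6698 0.1914 0.0688]
dark lid [272. 189.] 237 z 0.0899 ray [0.5972 0.0984 0.0899] cloud mid [0.5963 0.099  0.0897]
dark lid [217. 193.] 255 z 0.0899 ray [0.586  0.248  0.0899] cloud mid [0.5862 0.2484 0.0895]
rod pts 41 fit x=a*y+b [-0.7861  0.7952] y range 0.515 0.534 z 0.0313
scene 700 [407.4 322.9] [ 24.7 118.4] 5.7 ztop 0.0462
rod pts 314 fit x=a*y+b [-0.1724  0.4698] y range 0.401 0.534 z 0.0314
t 28.3 tcp [0.4353 0.2356 0.1776] jawang 5.76 tilt(tool,5deg) [ 0.005  0.    -0.031] grip 0.999 F [ 0.7 -0.1 -0.3] j [ 0.35 -0.23  1.96  0.    1.41  0.24]
  turn about y: 0.011  then shift x,y,z: [-0.577  6.384  3.479] X [1.  0.1 0. ] Z [-0.1  1.   0. ]
```

Call:
drive_tool([
  [[-0.32, 0.3, 1], [0, 0, 0], -1],
  [[-0.32, 0.3, 1], [0, 0, 0], -1],
  [[0, 0.4, 1], [0, 0, 0], -1],
  [[0, 0.5, 0.5], [0, 0, 0], -1],
  [[0, 1, 0], [0, 0, 0], -1],
  [[0, 1, 0], [0, 0, 0], -1],
  [[0, 1, 0], [0, 0, 0], -1],
  [[0, 0.9, 0], [0, 0, 0], -1],
  [[0, 0.6, 0], [0, 0, 0], -1],
  [[0, 0.3, 0], [0, 0, 0], -1],
  [[0, 0, 0], [0, 0, 0], -1],
])

```text
time: 29.4
tool_pos: [0.413, 0.3208, 0.0206]
tool_rot: [-0.706, 0.707, 0.034, -0.036]
contact_force: [-1.0, -1.1, -0.9]
gripper_width: 0.998
```

```bash
python3 -c "
from h import *
plan([.411,.3215,.018],5.7)"
```

```text
t 29.4 tcp [0.413  0.3208 0.0206] jawang 5.68 tilt(tool,5deg) [ 0.011  0.    -0.023] grip 0.998 F [-1.  -1.1 -0.9] j [ 0.52  0.05  2.   -0.    1.1   0.42]
  turn about y: -0.004  then shift x,y,z: [-0.075  0.103  0.035] X [1.  0.1 0. ] Z [-0.1  1.   0. ]
```

Call:
drive_tool([
  [[-0.06, 0.06, 0], [0, 0, 0], -1],
  [[0, 0, 0], [0, 0, 0], 1],
  [[0, 0, 0], [0, 0, 0], 1],
  [[0, 0, 0], [0, 0, 0], 1],
  [[0, 0, 0], [0, 0, 0], 1],
  [[0, 0, 0], [0, 0, 0], 1],
  [[0, 0, 0], [0, 0, 0], 1],
  [[0, 0, 0], [0, 0, 0], 1],
  [[0, 0, 0], [0, 0, 0], 1],
])

```text
time: 30.3
tool_pos: [0.4124, 0.3215, 0.0209]
tool_rot: [0.706, -0.706, -0.035, 0.035]
contact_force: [0.7, -0.5, 3.7]
gripper_width: 0.242
```

Call:
drive_tool([
  [[0, -0.5, 0], [0, 0, 0], 1],
  [[0, -1, 0], [0, 0, 0], 1],
  [[0, -1, 0], [0, 0, 0], 1],
  [[0, -1, 0], [0, 0, 0], 1],
  [[0, -1, 0], [0, 0, 0], 1],
  [[0, -1, 0], [0, 0, 0], 1],
  [[0, -1, 0], [0, 0, 0], 1],
  [[0, -1, 0], [0, 0, 0], 1],
  [[0, -1, 0], [0, 0, 0], 1],
  [[0, 0, 0], [0, 0, 0], 1],
  [[0, 0, 0], [0, 0, 0], 1],
])

```text
time: 31.4
tool_pos: [0.4116, 0.321, 0.2323]
tool_rot: [-0.706, 0.706, 0.035, -0.035]
contact_force: [1.0, -0.3, -2.0]
gripper_width: 0.246
```

```bash
python3 look.py 9 | grep "handle"; python3 -c "
from h import *
from plant import manip
import pickle
plan([.46,-.02,.23],-85)
st=manip.state()
for n in('top','scene'):
    q=cloud(pickle.load(open(n+'_9.pkl','rb'))).reshape(-1,3)
    k=(q[:,2]>.19)&(q[:,2]<.28)&(q[:,1]>.40)&(q[:,1]<.56)&(abs(q[:,0]-.4)<.07);w=q[k]
    print(n,len(w))
    if len(w)>10: print('x,z vs y',np.polyfit(w[:,1]-.32,w[:,0],1).round(4),np.polyfit(w[:,1]-.32,w[:,2],1).round(4),'max y',w[:,1].max().round(4),'minx',w[:,0].min().round(4))
s=cv2.imread('pics/scene_9.png')[130:380,90:380];cv2.imwrite('pics/z8.png',cv2.resize(s,None,fx=2.4,fy=2.4))"
```

```text
top handle 147 [-0.0335 -0.0086] [0.0364 0.006 ]
scene handle 111 [-0.0399 -0.0102] [0.0132 0.006 ]
t 31.5 tcp [0.4109 0.3206 0.2305] jawang 5.7 tilt(tool,5deg) [ 0.018  0.    -0.039] grip 0.247 F [-0.3  0.2 -2.4] j [ 0.52 -0.2   1.85 -0.    1.49  0.42]
  turn about y: -17.861  then shift x,y,z: [-13.744   0.019  -0.771] X [-0.09  1.    0.  ] Z [-1.   -0.09 -0.  ]
top 0
scene 378
x,z vs y [-0.1713  0.4152] [0.0006 0.2404] max y 0.5339 minx 0.3606
```

View pics/z8.png

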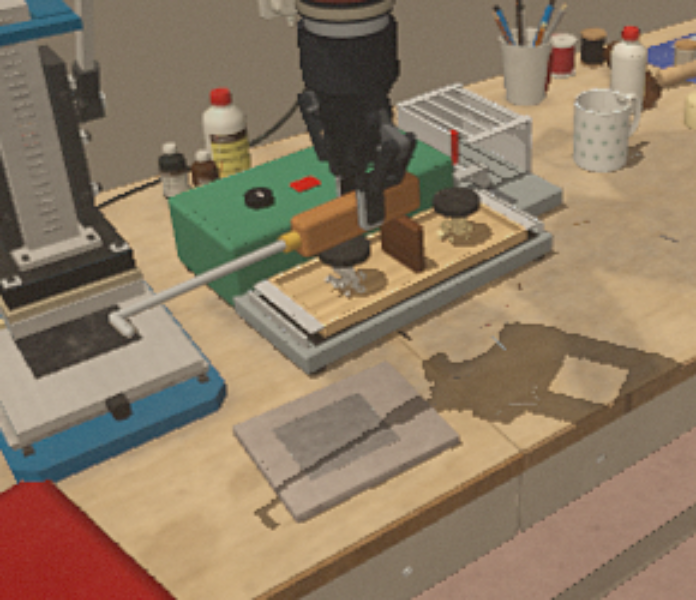

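Call:
drive_tool([
  [[0, 0, -1], [0, 0, 0], 1],
  [[0, 0, -1], [0, 0, 0], 1],
  [[0, 0, -1], [0, 0, 0], 1],
  [[0, 0, -1], [0, 0, 0], 1],
  [[0, 0, -1], [0, 0, 0], 1],
  [[0, 0, -1], [0, 0, 0], 1],
  [[0, 0, -1], [0, 0, 0], 1],
  [[0, 0, -1], [0, 0, 0], 1],
  [[0, 0, -1], [0, 0, 0], 1],
  [[0, 0, -1], [0, 0, 0], 1],
  [[0, 0, -1], [0, 0, 0], 1],
  [[0, 0, -1], [0, 0, 0], 1],
])

```text
time: 32.7
tool_pos: [0.4406, 0.0218, 0.2305]
tool_rot: [0.706, -0.706, -0.034, 0.036]
contact_force: [-0.4, -0.5, -1.7]
gripper_width: 0.246
```

Call:
drive_tool([
  [[0, 0, -1], [0, 0.5, 0], 1],
  [[0, 0, -1], [0, 0.5, 0], 1],
  [[0, 0, 0], [0, 1, 0], 1],
  [[0, 0, 0], [0, 1, 0], 1],
  [[0, 0, 0], [0, 1, 0], 1],
  [[0, 0, 0], [0, 1, 0], 1],
  [[0, 0, 0], [0, 1, 0], 1],
  [[0, 0, 0], [0, 1, 0], 1],
  [[0, 0, 0], [0, 1, 0], 1],
  [[0, 0, 0], [0, 1, 0], 1],
  [[0, 0, 0], [0, 1, 0], 1],
  [[0, 0, 0], [0, 1, 0], 1],
])

```text
time: 33.9
tool_pos: [0.4445, -0.0269, 0.2304]
tool_rot: [-0.642, 0.642, -0.297, 0.295]
contact_force: [0.0, 0.0, -2.2]
gripper_width: 0.249
```

Call:
drive_tool([
  [[0, 0, 0], [0, 1, 0], 1],
  [[0, 0, 0], [0, 1, 0], 1],
  [[0, 0, 0], [0, 1, 0], 1],
  [[0, 0, 0], [0, 1, 0], 1],
  [[0, 0, 0], [0, 1, 0], 1],
  [[0, 0, 0], [0, 1, 0], 1],
  [[0, 0, 0], [0, 1, 0], 1],
  [[0, 0, 0], [0, 0.14, 0], 1],
  [[0, 0, 0], [0, 0, 0], 1],
])

```text
time: 34.8
tool_pos: [0.4449, -0.027, 0.2313]
tool_rot: [-0.521, 0.522, -0.478, 0.477]
contact_force: [-0.3, 0.0, -1.5]
gripper_width: 0.244
```

```bash
python3 look.py 10 | grep "handle\|lid \[2"; python3 -c "
from h import *
import pickle
plan([.4244,-.0657,.0625],-85)
c=np.array([.594,.176]);a=np.radians(5);Rm=np.array([[np.cos(a),-np.sin(a)],[np.sin(a),np.cos(a)]])
for n in('top','scene'):
    f=pickle.load(open(n+'_10.pkl','rb'));h=cv2.cvtColor(f['img'],cv2.COLOR_BGR2HSV);q=cloud(f).reshape(-1,3);d=(q[:,:2]-c)@Rm
    m=(((h[...,0]<8)|(h[...,0]>172))&(h[...,1]>140)).reshape(-1)&(abs(d[:,0]-.13)<.04)&(abs(d[:,1]+.187)<.03)&(q[:,2]>.04)&(q[:,2]<.095)
    print(n,'post',m.sum(),np.median(d[m],0).round(4),d[m].min(0).round(4),d[m].max(0).round(4),np.median(q[m,2]))
    k=(q[:,2]>.215)&(q[:,2]<.28)&(d[:,0]>-.05)&(d[:,0]<.12)&(abs(d[:,1]+.17)<.06);w=d[k]
    print(n,len(w),[ (round(w[:,i].min(),4),round(w[:,i].max(),4)) for i in(0,1)] if len(w) else '')
    if len(w)>10:
        s=w[:,0]<w[:,0].max()-.02; print('rod y vs x',np.polyfit(w[s,0],w[s,1],1).round(4))
from plant import manip
print('tcp deck',(manip.state()['tool_pos'][:2]-c)@Rm)
t=cv2.imread('pics/top_10.png')[110:270,180:380];cv2.imwrite('pics/z9.png',cv2.resize(t,None,fx=3.7,fy=3.7))"
```

```text
top handle 144 [-0.0336 -0.0085] [0.0366 0.0055]
scene handle 173 [-0.0383 -0.01  ] [0.0316 0.0056]
dark lid [232.  76.] 82 z 0.068 ray [0.9236 0.2139 0.068 ] cloud mid [0.9279 0.2173 0.067 ]
dark lid [239. 166.] 333 z 0.0733 ray [0.662  0.1916 0.0733] cloud mid [0.6723 0.1925 0.0693]
dark lid [272. 189.] 241 z 0.0897 ray [0.5972 0.0984 0.0897] cloud mid [0.5963 0.0988 0.0899]
dark lid [217. 193.] 257 z 0.0897 ray [0.5859 0.2481 0.0897] cloud mid [0.5862 0.2488 0.0892]
t 34.9 tcp [ 0.4452 -0.027   0.232 ] jawang -84.94 tilt(tool,5deg) [ 0.016  0.    -0.006] grip 0.242 F [ 0.2 -0.  -1.6] j [-0.23 -0.4   2.01  0.    1.53  1.25]
  turn about y: 0.013  then shift x,y,z: [ 1.468  6.778 -0.963] X [ 0.09 -1.    0.  ] Z [1.   0.09 0.  ]
top post 13 [ 0.1324 -0.1863] [ 0.1286 -0.1897] [ 0.138  -0.1832] 0.08687085178184883
top 169 [(np.float64(-0.0488), np.float64(0.0511)), (np.float64(-0.1919), np.float64(-0.1633))]
rod y vs x [ 0.0114 -0.1876]
scene post 38 [ 0.1273 -0.1859] [ 0.1219 -0.1904] [ 0.1349 -0.1789] 0.07030966292085561
scene 98 [(np.float64(-0.0478), np.float64(0.0465)), (np.float64(-0.1925), np.float64(-0.165))]
rod y vs x [ 0.001  -0.1876]
tcp deck [-0.16594387 -0.18930225]
```

View pics/z9.png

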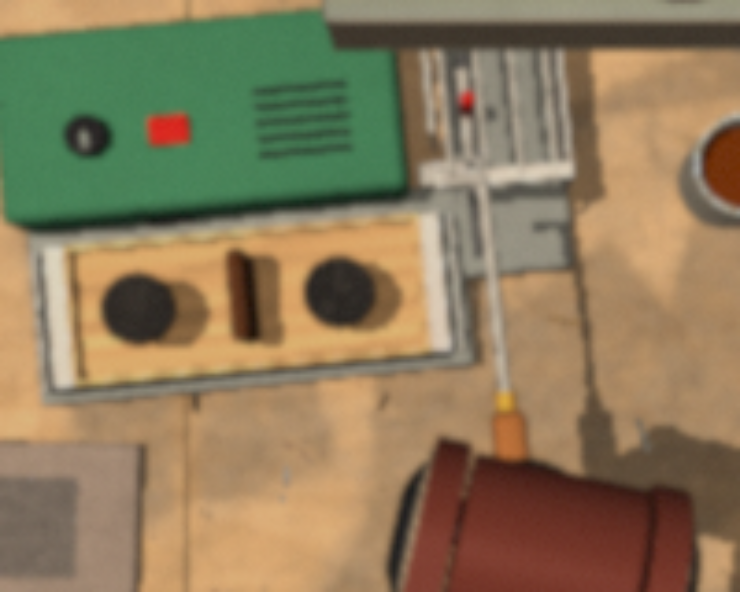

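Call:
drive_tool([
  [[0.5, 0, -0.5], [0, 0, 0], 1],
  [[0.5, 0, -0.46], [0, 0, 0], 1],
  [[0.53, 0, 0], [0, 0, 0], 1],
  [[0, 1, 0], [0, 0, 0], 1],
  [[0, 1, 0], [0, 0, 0], 1],
  [[0, 1, 0], [0, 0, 0], 1],
  [[0, 1, 0], [0, 0, 0], 1],
  [[0, 1, 0], [0, 0, 0], 1],
  [[0, 1, 0], [0, 0, 0], 1],
  [[0, 0.6, 0], [0, 0, 0], 1],
  [[0, 0.18, 0], [0, 0, 0], 1],
  [[0, 0, 0], [0, 0, 0], 1],
])

```text
time: 36.1
tool_pos: [0.4248, -0.0674, 0.0628]
tool_rot: [-0.521, 0.521, -0.478, 0.477]
contact_force: [-0.7, 0.4, -1.6]
gripper_width: 0.244
```

```bash
cat > r2.py <<'E'
from h import *
import pickle,sys
from plant import manip
c=np.array([.594,.176]);a=np.radians(5);Rm=np.array([[np.cos(a),-np.sin(a)],[np.sin(a),np.cos(a)]])
plan([.4244,-.0657,.0625],-85); st=manip.state(); print("tcp deck",((st["tool_pos"][:2]-c)@Rm).round(4))
t=(st["tool_pos"][:2]-c)@Rm
for n in("top","scene"):
    f=manip.grab_frame(n);cv2.imwrite(f"pics/{n}_{sys.argv[1]}.png",f["img"]);h=cv2.cvtColor(f["img"],cv2.COLOR_BGR2HSV);q=cloud(f).reshape(-1,3);d=(q[:,:2]-c)@Rm
    m=(((h[...,0]<8)|(h[...,0]>172))&(h[...,1]>140)).reshape(-1)&(abs(d[:,0]-.11)<.06)&(abs(d[:,1]+.187)<.03)&(q[:,2]>.045)&(q[:,2]<.095)
    if m.sum(): print(n,"post",m.sum(),np.median(d[m],0).round(4))
    k=(q[:,2]>.06)&(q[:,2]<.085)&(d[:,0]>t[0]+.09)&(d[:,0]<.055)&(abs(d[:,1]-t[1])<.015);w=d[k]
    if len(w)>5: print(n,"rod",len(w),"y",np.median(w[:,1]).round(4),"fit",np.polyfit(w[:,0],w[:,1],1).round(3),"z",np.median(q[k,2]).round(4),"zfit",np.polyfit(w[:,0],q[k,2],1).round(3),"xmax",w[:,0].max().round(4))
E
python3 r2.py 11
```

```text
t 36.1 tcp [ 0.4248 -0.0674  0.0628] jawang -85.0 tilt(tool,5deg) [ 0.014  0.    -0.007] grip 0.244 F [-0.7  0.4 -1.6] j [-0.33 -0.26  2.2   0.    1.21  1.15]
  turn about y: -0.001  then shift x,y,z: [-0.07   0.01  -0.011] X [ 0.09 -1.    0.  ] Z [1.   0.09 0.  ]
tcp deck [-0.1897 -0.2278]
top post 13 [ 0.1322 -0.1863]
top rod 137 y -0.2259 fit [ 0.036 -0.224] z 0.0738 zfit [-0.005  0.073] xmax 0.0265
scene post 38 [ 0.1266 -0.1861]
scene rod 103 y -0.2267 fit [ 0.04  -0.225] z 0.0735 zfit [-0.003  0.073] xmax 0.0212
```

Call:
drive_tool([
  [[0, 0, 0.5], [0, 0, 0], 1],
  [[0, 0, 0.5], [0, 0, 0], 1],
  [[0, 0, 0.5], [0, 0, 0], 1],
  [[0, 0, 0.5], [0, 0, 0], 1],
  [[0, 0, 0.5], [0, 0, 0], 1],
  [[0, 0, 0.5], [0, 0, 0], 1],
  [[0, 0, 0.3], [0, 0, 0], 1],
  [[0, 0, 0], [0, 0, 0], 1],
])

```text
time: 37.0
tool_pos: [0.5087, -0.0604, 0.0646]
tool_rot: [0.522, -0.521, 0.477, -0.478]
contact_force: [-0.2, 0.1, -1.4]
gripper_width: 0.245
```

```bash
python3 r2.py 12
```

```text
t 37.0 tcp [ 0.5087 -0.0604  0.0646] jawang -84.98 tilt(tool,5deg) [-0.025  0.     0.009] grip 0.245 F [-0.2  0.1 -1.4] j [-0.26 -0.05  2.01  0.    1.18  1.22]
  turn about y: 0.005  then shift x,y,z: [-0.082  0.083 -3.377] X [ 0.09 -1.    0.  ] Z [1.   0.09 0.  ]
tcp deck [-0.1056 -0.2281]
top post 13 [ 0.1319 -0.1863]
top rod 72 y -0.2267 fit [ 0.005 -0.227] z 0.076 zfit [0.008 0.076] xmax 0.0536
scene post 37 [ 0.1274 -0.1866]
scene rod 49 y -0.2266 fit [-0.004 -0.227] z 0.0743 zfit [-0.003  0.074] xmax 0.0536
```

Call:
drive_tool([
  [[0, 0, 0.4], [0, 0, 0], 1],
  [[0, 0, 0.4], [0, 0, 0], 1],
  [[0, 0, 0.4], [0, 0, 0], 1],
  [[0, 0, 0.4], [0, 0, 0], 1],
  [[0, 0, 0.3], [0, 0, 0], 1],
  [[0, 0, 0], [0, 0, 0], 1],
  [[0, 0, 0], [0, 0, 0], 1],
])

```text
time: 37.8
tool_pos: [0.5545, -0.0559, 0.0631]
tool_rot: [-0.521, 0.522, -0.478, 0.477]
contact_force: [0.3, 0.3, -2.4]
gripper_width: 0.244
```

```bash
python3 r2.py 13;python3 -c "
import cv2
s=cv2.imread('pics/scene_13.png')[150:260,220:400];cv2.imwrite('pics/z10.png',cv2.resize(s,None,fx=4,fy=4,interpolation=2))"
```

```text
t 37.8 tcp [ 0.5545 -0.0559  0.0631] jawang -84.99 tilt(tool,5deg) [ 0.008 -0.    -0.002] grip 0.244 F [ 0.3  0.3 -2.4] j [-0.23  0.06  1.9  -0.    1.18  1.25]
  turn about y: 0.002  then shift x,y,z: [-0.065  0.023 -5.217] X [ 0.09 -1.    0.  ] Z [1.   0.09 0.  ]
tcp deck [-0.0596 -0.2276]
top post 13 [ 0.1321 -0.1863]
top rod 26 y -0.2265 fit [ 0.007 -0.227] z 0.0737 zfit [0.109 0.069] xmax 0.0539
scene post 38 [ 0.1271 -0.1864]
scene rod 15 y -0.2268 fit [-0.028 -0.226] z 0.0729 zfit [-0.008  0.073] xmax 0.0526
```

View pics/z10.png

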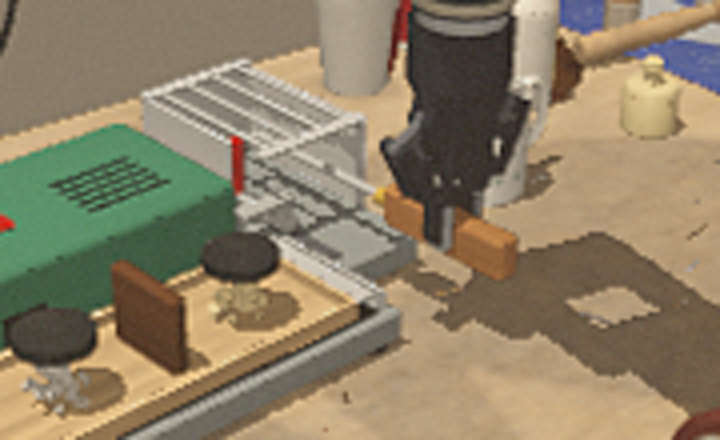

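Call:
drive_tool([
  [[-0.35, 0, 0], [0, 0, 0], 1],
  [[-0.35, 0, 0], [0, 0, 0], 1],
  [[-0.35, 0, 0], [0, 0, 0], 1],
  [[0, 0, 0], [0, 0, 0], 1],
  [[0, 0, -0.2], [0, 0, 0], 1],
  [[0, 0, -0.2], [0, 0, 0], 1],
  [[0, 0, -0.2], [0, 0, 0], 1],
  [[0, 0, -0.2], [0, 0, 0], 1],
  [[0, 0, 0], [0, 0, 0], 1],
])

```text
time: 38.8
tool_pos: [0.5316, -0.0318, 0.0633]
tool_rot: [-0.521, 0.521, -0.478, 0.478]
contact_force: [0.1, -0.2, -1.3]
gripper_width: 0.245
```

```bash
python3 r2.py 14
```

```text
t 38.8 tcp [ 0.5316 -0.0318  0.0633] jawang -85.03 tilt(tool,5deg) [ 0.004 -0.     0.   ] grip 0.245 F [ 0.1 -0.2 -1.3] j [-0.2   0.    1.96 -0.    1.18  1.28]
  turn about y: -0.007  then shift x,y,z: [ 0.976  0.032 -4.389] X [ 0.09 -1.    0.  ] Z [1.   0.09 0.  ]
tcp deck [-0.0803 -0.2016]
top post 14 [ 0.1214 -0.1854]
top rod 46 y -0.2007 fit [-0.004 -0.201] z 0.0747 zfit [0.001 0.074] xmax 0.0537
scene post 41 [ 0.1176 -0.1864]
scene rod 31 y -0.2004 fit [ 0.013 -0.201] z 0.0741 zfit [-0.002  0.074] xmax 0.0547
```

Call:
drive_tool([
  [[0, 0, -0.25], [0, 0, 0], 1],
  [[0, 0, -0.25], [0, 0, 0], 1],
  [[0, 0, -0.25], [0, 0, 0], 1],
  [[0, 0, -0.25], [0, 0, 0], 1],
  [[0, 0, -0.25], [0, 0, 0], 1],
  [[0, 0, -0.15], [0, 0, 0], 1],
  [[0, 0, 0], [0, 0, 0], 1],
  [[0, 0, 0], [0, 0, 0], 1],
])

```text
time: 39.7
tool_pos: [0.4971, -0.0347, 0.0633]
tool_rot: [-0.521, 0.522, -0.478, 0.478]
contact_force: [1.1, -0.3, -1.6]
gripper_width: 0.246
```

```bash
python3 r2.py 15
```

```text
t 39.7 tcp [ 0.4971 -0.0347  0.0633] jawang -85.0 tilt(tool,5deg) [ 0.008 -0.     0.001] grip 0.246 F [ 1.1 -0.3 -1.6] j [-0.22 -0.08  2.04 -0.    1.18  1.26]
  turn about y: -0.0  then shift x,y,z: [ 0.982  0.032 -3.005] X [ 0.09 -1.    0.  ] Z [1.   0.09 0.  ]
tcp deck [-0.1149 -0.2015]
top post 9 [ 0.0894 -0.185 ]
top rod 80 y -0.2003 fit [ 0.015 -0.2  ] z 0.0739 zfit [-0.011  0.074] xmax 0.0533
scene post 41 [ 0.083  -0.1853]
scene rod 54 y -0.201 fit [ 0.012 -0.201] z 0.0731 zfit [0.011 0.072] xmax 0.0539
```

Call:
drive_tool([
  [[0, 0, -0.1], [0, 0, 0], 1],
  [[0, 0, -0.08], [0, 0, 0], 1],
  [[0, 0, 0], [0, 0, 0], 1],
  [[0, 0, 0], [0, 0, 0], 1],
])

```text
time: 40.2
tool_pos: [0.4966, -0.0346, 0.0649]
tool_rot: [0.524, -0.519, 0.475, -0.48]
contact_force: [12.2, 3.2, -4.5]
gripper_width: 0.244
```

```bash
python3 r2.py 16
```

```text
t 40.2 tcp [ 0.4966 -0.0346  0.0649] jawang -84.97 tilt(tool,5deg) [-0.106 -0.     0.001] grip 0.244 F [12.2  3.2 -4.5] j [-0.22 -0.09  2.05  0.    1.18  1.26]
  turn about y: 0.007  then shift x,y,z: [ 0.986  0.095 -2.985] X [ 0.09 -1.    0.  ] Z [1.   0.09 0.  ]
tcp deck [-0.1154 -0.2013]
top post 9 [ 0.0895 -0.185 ]
top rod 83 y -0.2002 fit [ 0.023 -0.2  ] z 0.0747 zfit [-0.017  0.075] xmax 0.0533
scene post 40 [ 0.0831 -0.1845]
scene rod 55 y -0.2002 fit [ 0.002 -0.201] z 0.0746 zfit [-0.008  0.074] xmax 0.0541
```

Call:
drive_tool([
  [[0, 0, 0.3], [0, 0, 0], 1],
  [[0, 0, 0.35], [0, 0, 0], 1],
  [[0, 0, 0], [0, 0, 0], 1],
  [[0.35, 0, 0], [0, 0, 0], 1],
  [[0.35, 0, 0], [0, 0, 0], 1],
  [[0.35, 0, 0], [0, 0, 0], 1],
  [[0, 0, 0], [0, 0, 0], 1],
])

```text
time: 41.0
tool_pos: [0.5114, -0.0612, 0.0634]
tool_rot: [-0.521, 0.521, -0.478, 0.478]
contact_force: [0.0, -0.8, -2.1]
gripper_width: 0.247
```

```bash
python3 r2.py 17
```

```text
t 41.0 tcp [ 0.5114 -0.0612  0.0634] jawang -85.11 tilt(tool,5deg) [-0.     0.     0.004] grip 0.247 F [ 0.  -0.8 -2.1] j [-0.26 -0.04  2.   -0.    1.18  1.22]
  turn about y: -0.022  then shift x,y,z: [-0.124  0.035 -3.483] X [ 0.09 -1.    0.  ] Z [1.   0.09 0.  ]
tcp deck [-0.103  -0.2291]
top post 9 [ 0.0893 -0.185 ]
top rod 67 y -0.2289 fit [ 0.007 -0.229] z 0.0737 zfit [-0.01   0.074] xmax 0.0537
scene post 42 [ 0.0832 -0.185 ]
scene rod 46 y -0.2288 fit [-0.004 -0.229] z 0.0728 zfit [-0.001  0.073] xmax 0.0527
```

Call:
drive_tool([
  [[0, 0, -0.7], [0, 0, 0], 1],
  [[0, 0, -0.7], [0, 0, 0], 1],
  [[0, 0, -0.7], [0, 0, 0], 1],
  [[0, 0, -0.7], [0, 0, 0], 1],
  [[0, 0, -0.7], [0, 0, 0], 1],
  [[0, -1, 0], [0, 0, 0], 1],
  [[0, -1, 0], [0, 0, 0], 1],
  [[0, -1, 0], [0, 0, 0], 1],
  [[0, -1, 0], [0, 0, 0], 1],
  [[0, -1, 0], [0, 0, 0], 1],
  [[0, -1, 0], [0, 0, 0], 1],
  [[-1, -0.6, 0.5], [0, 0, 0], 1],
])

```text
time: 42.3
tool_pos: [0.4349, -0.0427, 0.2308]
tool_rot: [0.521, -0.52, 0.477, -0.48]
contact_force: [0.7, -0.1, -1.9]
gripper_width: 0.248
```

Call:
drive_tool([
  [[0, 0, 0], [0, -1, 0], 1],
  [[0, 0, 0], [0, -1, 0], 1],
  [[0, 0, 0], [0, -1, 0], 1],
  [[0, 0, 0], [0, -1, 0], 1],
  [[0, 0, 0], [0, -1, 0], 1],
  [[0, 0, 0], [0, -1, 0], 1],
  [[0, 0, 0], [0, -1, 0], 1],
  [[0, 0, 0], [0, -1, 0], 1],
  [[0, 0, 0], [0, -1, 0], 1],
  [[0, 0, 0], [0, -1, 0], 1],
  [[0, 0, 0], [0, -1, 0], 1],
  [[0, 0, 0], [0, -1, 0], 1],
])

```text
time: 43.5
tool_pos: [0.4343, -0.0412, 0.2282]
tool_rot: [0.691, -0.691, 0.152, -0.152]
contact_force: [-0.3, -0.5, -1.6]
gripper_width: 0.243
```

Call:
drive_tool([
  [[0, 0, 0], [0, -1, 0], 1],
  [[0, 0, 0], [0, -1, 0], 1],
  [[0, 0, 0], [0, -1, 0], 1],
  [[0, 0, 0], [0, -1, 0], 1],
  [[0, 0, 0], [0, -1, 0], 1],
  [[0, 0, 0], [0, -1, 0], 1],
  [[0, 0, 0], [0, -0.12, 0], 1],
  [[0, 0, 0], [0, 0, 0], 1],
])

```text
time: 44.3
tool_pos: [0.4344, -0.0413, 0.2283]
tool_rot: [0.706, -0.706, -0.034, 0.034]
contact_force: [-0.7, -0.4, -2.2]
gripper_width: 0.244
```

```bash
python3 -c "
from h import *
plan([.413,.325,.12],5.7)"
```

```text
t 44.3 tcp [ 0.4344 -0.0413  0.2283] jawang 5.52 tilt(tool,5deg) [-0.001 -0.     0.001] grip 0.244 F [-0.7 -0.4 -2.2] j [-0.27 -0.43  2.03  0.    1.53 -0.36]
  turn about y: -0.035  then shift x,y,z: [ 0.603  4.33  14.664] X [1.  0.1 0. ] Z [-0.1  1.   0. ]
```

Call:
drive_tool([
  [[0.3, 0, 1], [0, 0, 0], 1],
  [[0.3, 0, 1], [0, 0, 0], 1],
  [[0, 0, 1], [0, 0, 0], 1],
  [[0, 0, 1], [0, 0, 0], 1],
  [[0, 0, 1], [0, 0, 0], 1],
  [[0, 0, 1], [0, 0, 0], 1],
  [[0, 0, 1], [0, 0, 0], 1],
  [[0, 0, 1], [0, 0, 0], 1],
  [[0, 0, 1], [0, 0, 0], 1],
  [[0, 0, 1], [0, 0, 0], 1],
  [[0, 0, 1], [0, 0, 0], 1],
  [[0, 0, 1], [0, 0, 0], 1],
])

```text
time: 45.5
tool_pos: [0.4199, 0.2597, 0.2283]
tool_rot: [-0.706, 0.706, 0.034, -0.034]
contact_force: [-0.4, 0.2, -0.5]
gripper_width: 0.245
```

Call:
drive_tool([
  [[0, 0, 1], [0, 0, 0], 1],
  [[0, 0, 1], [0, 0, 0], 1],
  [[0, 0.5, 0.66], [0, 0, 0], 1],
  [[0, 1, 0], [0, 0, 0], 1],
  [[0, 1, 0], [0, 0, 0], 1],
  [[0, 1, 0], [0, 0, 0], 1],
  [[0, 1, 0], [0, 0, 0], 1],
  [[0, 1, 0], [0, 0, 0], 1],
  [[0, 1, 0], [0, 0, 0], 1],
  [[0, 0.8, 0], [0, 0, 0], 1],
  [[0, 0, 0], [0, 0, 0], 1],
])

```text
time: 46.6
tool_pos: [0.4111, 0.3233, 0.0423]
tool_rot: [-0.705, 0.707, 0.032, -0.036]
contact_force: [-0.6, 0.3, -2.4]
gripper_width: 0.241
```

```bash
python3 -c "
from h import *
plan([.413,.325,.0205],5.7)"
```

```text
t 46.6 tcp [0.4111 0.3233 0.0423] jawang 5.53 tilt(tool,5deg) [ 0.034 -0.    -0.076] grip 0.241 F [-0.6  0.3 -2.4] j [0.52 0.01 1.99 0.   1.15 0.43]
  turn about y: -0.033  then shift x,y,z: [0.082 0.871 0.058] X [1.  0.1 0. ] Z [-0.1  1.   0. ]
```

Call:
drive_tool([
  [[0, 0.4, 0], [0, 0, 0], 1],
  [[0, 0.3, 0], [0, 0, 0], 1],
  [[0, 0.1, 0], [0, 0, 0], 1],
  [[0, 0, 0], [0, 0, 0], 1],
  [[0, 0, 0], [0, 0, 0], 1],
])

```text
time: 47.1
tool_pos: [0.4141, 0.325, 0.0264]
tool_rot: [0.706, -0.706, -0.035, 0.034]
contact_force: [-0.6, 0.4, -2.1]
gripper_width: 0.245
```

Call:
drive_tool([
  [[0, 0.12, 0], [0, 0, 0], 1],
  [[0, 0.08, 0], [0, 0, 0], 1],
  [[0, 0, 0], [0, 0, 0], 1],
  [[0, 0, 0], [0, 0, 0], 1],
])

```text
time: 47.5
tool_pos: [0.414, 0.3249, 0.0212]
tool_rot: [0.706, -0.706, -0.035, 0.034]
contact_force: [0.4, -0.5, 0.4]
gripper_width: 0.246
```

Call:
drive_tool([
  [[0, 0, 0], [0, 0, 0], -1],
  [[0, 0, 0], [0, 0, 0], -1],
  [[0, 0, 0], [0, 0, 0], -1],
  [[0, 0, 0], [0, 0, 0], -1],
  [[0, -1, 0], [0, 0, 0], -1],
  [[0, -1, 0], [0, 0, 0], -1],
  [[0, -1, 0], [0, 0, 0], -1],
  [[0, -1, 0], [0, 0, 0], -1],
  [[0, -1, 0], [0, 0, 0], -1],
  [[0, -1, 0], [0, 0, 0], -1],
  [[0, -1, 0], [0, 0, 0], -1],
  [[0, 0, -1], [0, 0, 0], -1],
])

```text
time: 48.7
tool_pos: [0.4181, 0.3022, 0.2008]
tool_rot: [0.708, -0.705, -0.038, 0.033]
contact_force: [1.0, -0.0, 0.0]
gripper_width: 0.998
```

Call:
drive_tool([
  [[0, 0, -1], [0, 0, 0], -1],
  [[0, 0, -1], [0, 0, 0], -1],
  [[0, 0, -1], [0, 0, 0], -1],
  [[0, 0, -1], [0, 0, 0], -1],
  [[0, 0, -1], [0, 0, 0], -1],
  [[0, 0, -1], [0, 0, 0], -1],
  [[0, 0, -1], [0, 0, 0], -1],
  [[0, 0, -1], [0, 0, 0], -1],
  [[0, 0, -1], [0, 0, 0], -1],
  [[0, 0, -1], [0, 0, 0], -1],
  [[0, 0, -1], [0, 0, 0], -1],
  [[0, 0, 0], [0, 0, 0], -1],
])

```text
time: 49.9
tool_pos: [0.4431, 0.0243, 0.1958]
tool_rot: [-0.706, 0.707, 0.033, -0.033]
contact_force: [-0.4, -0.0, -0.5]
gripper_width: 1.004
```

```bash
python3 look.py 20|grep "floor\|handle\|lid \[2"; python3 rod.py 20; python3 r2.py 21|grep post; python3 -c "
import cv2
s=cv2.imread('pics/scene_20.png')[130:380,120:440];cv2.imwrite('pics/z11.png',cv2.resize(s,None,fx=2.4,fy=2.4,interpolation=2))"
```

```text
top floor [ 0.0036 -0.0002  0.036 ] 1482
top handle 145 [-0.0335 -0.0085] [0.0363 0.0062]
scene floor [-0.0048 -0.0002  0.0373] 1056
scene handle 173 [-0.0385 -0.01  ] [0.0296 0.0056]
dark lid [239. 166.] 324 z 0.0733 ray [0.662  0.192  0.0733] cloud mid [0.6695 0.1915 0.0693]
dark lid [247. 190.] 81 z 0.083 ray [0.5934 0.1677 0.083 ] cloud mid [0.5938 0.1684 0.0733]
dark lid [272. 189.] 241 z 0.0901 ray [0.5973 0.0986 0.0901] cloud mid [0.5964 0.0991 0.0896]
dark lid [217. 193.] 259 z 0.0897 ray [0.5857 0.2482 0.0897] cloud mid [0.5862 0.2491 0.0897]
top 321 [415.  329.7] [ 20.9 125.1] 6.0 ztop 0.048
rod pts 161 fit x=a*y+b [-0.1616  0.4744] y range 0.402 0.54 z 0.0319
scene 704 [409.8 326.7] [ 23.7 118.1] 5.0 ztop 0.0462
rod pts 321 fit x=a*y+b [-0.1568  0.468 ] y range 0.401 0.538 z 0.0315
top post 9 [ 0.0889 -0.185 ]
scene post 41 [ 0.0832 -0.1855]
```

View pics/z11.png

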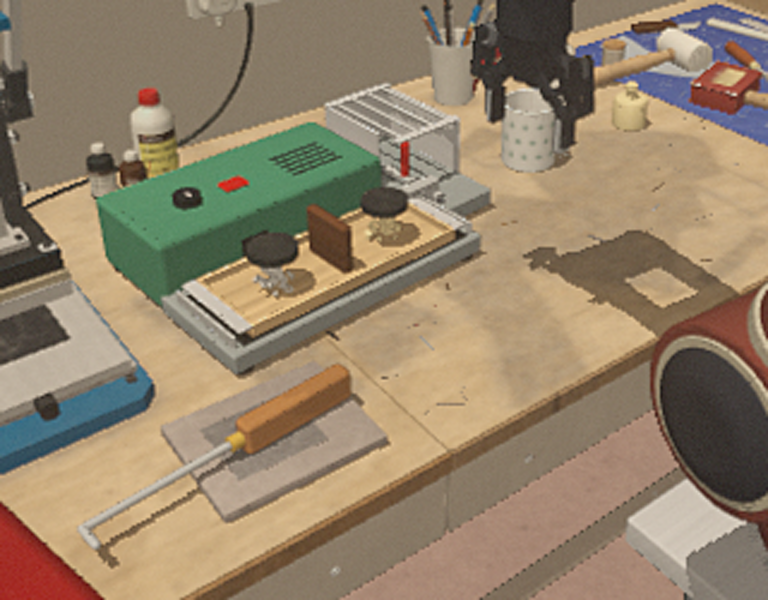

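The carrier, jars, bolt and rod look right. Before handing in, I'll check two jar-like cylinders at the back right, at scene px (532,142) and (376,150), to rule out a third jar.

Run:
```python
import pickle; from h import *
f=pickle.load(open("scene0.pkl","rb"));P=cloud(f)
for b in[(524,130,542,152),(370,144,382,160),(486,178,514,204)]:
    q=P[b[1]:b[3],b[0]:b[2]].reshape(-1,3); q=q[q[:,2]>.01]; print(b,q.min(0).round(3),np.median(q,0).round(3),q.max(0).round(3))
s=f["img"]; a=cv2.resize(s[120:160,515:555],(480,480),interpolation=2); g=pickle.load(open("scene_20.pkl","rb"))["img"]
b=cv2.resize(g[135:165,362:392],(320,320),interpolation=2); o=np.zeros((480,800,3),np.uint8);o[:,:480]=a;o[:320,480:]=b;cv2.imwrite("pics/z12.png",o)
```

```text
(524, 130, 542, 152) [-0.256 -1.386  0.01 ] [ 0.517 -1.152  0.034] [0.637 0.676 0.684]
(370, 144, 382, 160) [-0.256 -0.651  0.01 ] [ 0.835 -0.529  0.031] [0.925 0.676 0.684]
(486, 178, 514, 204) [-0.256 -0.768  0.01 ] [ 0.352 -0.609  0.042] [0.382 0.676 0.684]
```

View pics/z12.png

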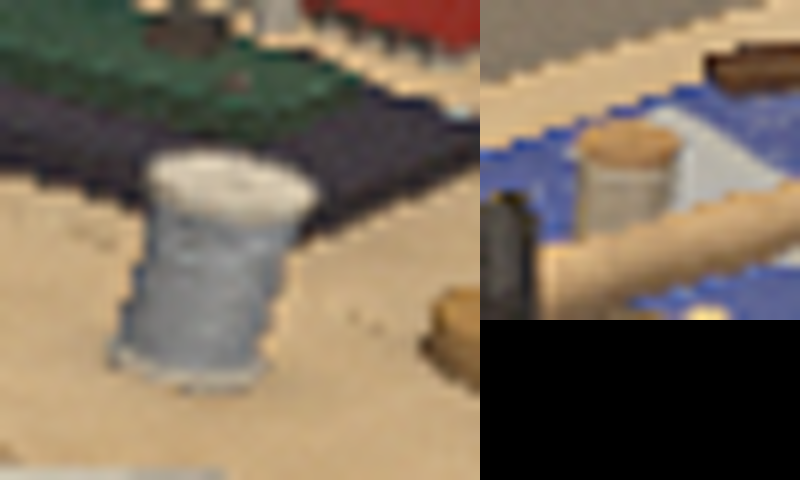

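Both are thread spools rather than jars, and the first lies out of reach at y = -1.15. So there are only two jars in this run, and I'll hand the job in.

```bash
python3 -c "
from plant import manip
print(manip.job_done())"
```

```text
the job is handed in; nothing more can be done
None
```

The job is handed in at about 50 s of robot time, and by my last camera checks every required end state is met. The hand-in itself gives no verdict.

- **Carrier:** it sits flat on the deck, with its floor at z ≈ 0.036 m and its centre within about 2 mm of the deck centre. I couldn't read the presence lever directly. I take it as pressed because the carrier is fully down with its back edge over the blade.
- **Jars:** only two were present, one with brass rivets and one with nickel studs. Both stand upright, one on each side of the handle, with lids at z ≈ 0.090 m. Two other jar-like cylinders at the back turned out to be thread spools. Neither jar was knocked aside during the run.
- **Bolt:** I drew it with the hook until the pull force rose to 12 N at the stop. The post moved about 43–44 mm from a start of roughly 3 mm, so the bolt stands at about 46–50 mm against the required 42 mm. The two cameras differ by about 6 mm on the post's absolute position but agree on how far it moved. The fingers stayed well in front of the lane.
- **Rod:** it lies on the stone plate with its handle centre near (0.413, 0.328), against a plate centre of about (0.418, 0.347). The gripper is open and clear of everything.
- **Mug and weight:** I never worked near either one. The mug looked in place in the last picture, but I didn't measure either again at the end.

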